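Lay out the gravers in mirrored order

ROBOT

A 6-joint arm with a two-finger parallel gripper is mounted at the origin on the work surface. World frame = base frame: x ahead of the robot, y to its left, z up, the work surface at z = 0. Lengths are in mm, angles in degrees, forces in N, time in s.
With the tool pointing down it reaches from about 300 to 850 mm from the base axis. Payload 5.4 kg.
Tool frame: the origin (TCP) lies at the very end of the fingers, on their centre line; the grasp point (between the pads) lies 19 mm behind it (manip.tcp_to_grasp is the distance from the TCP to the grasp point, in mm); z points along the fingers, y is the direction in which the jaws open and shut (so a half turn about z gives the same grasp; the last joint's range is limited). The gripper opens to 85 mm and grips with 20 to 120 N. Pads are 22 mm wide; open, the fingers measure 114 mm over their backs; the gripper's body (76 mm by 85 mm) begins 54 mm behind the grasp point. The pads swing forward as they close: fully open they stand 13 mm farther back than shut.
Start: joints at [52.133, 9.076, 91.501, -0, 79.423, -12.038], TCP at [250.526, 517.535, 231.299] pointing down, gripper open.
Joint ranges: [-166.64, 166.64], [-54.1, 131.32], [10.49, 154.53], [-73.88, 253.88], [9.74, 151.15], [-171.62, 171.62]. Speed limits (degrees/s): [147.25, 147.25, 180, 180, 180, 180].

INTERFACE

Orientations are given as a 3x3 rotation matrix whose columns are the frame's x, y, z axes.
In Python, from cell import monitor, eyes, job, nets, manip gives the robot as it stands.
- The arm moves only by the shell command python3 -m handwheel 'ROWS' [OPENING] [FORCE]. ROWS is JSON, a list of rows, each a list of 6 numbers: the shift along the tool's x, y, z in m, then the turn, a rotation vector about the tool's x, y, z in degrees. A call has 1 to 5 rows; each row shifts and turns the commanded pose from where the row before left it, along the tool's axes as they then stand; what a row does not reach is not made up. A row lasts 1/12 s, in which the tool goes at most 41.7 mm and 7.16 degrees, less where a joint would pass 70% of its speed; a pose out of reach is approached as far as the arm can. A call with a gripper value outside its range is refused whole. OPENING is the finger opening in m, from 0 to 0.0854, set as the call begins (- or left out, the last holds). The fingers move at their own pace and stop on an object; FORCE is the grip in N (left out, the last holds). Time passes only in rows, so rows that do not move let the fingers close. It gives the time, the measured TCP pose, the force and the opening at its end, in the units of the state.
- monitor.state(): the state, without advancing time (a new reading comes with each control period).
- eyes.snapshot(name): name is "side" or "top" or "wrist"; returns the picture (400x640x3 uint8, red, green, blue); there is no depth.
- eyes.calibration(name): a dict with "camera_matrix" (3x3 intrinsics, pixels), "extrinsics" (4x4, takes a point from camera to world coordinates); the wrist camera has in their place "tool_from_camera" (4x4, takes a point from camera to tool coordinates, whose origin is the TCP and whose axes are the flange's). Camera axes: x right, y down, z forward; pixel columns grow to the right and rows downward; lengths in mm; the calibration is good to about 2 mm. The wrist camera is an equidistant fisheye: a pixel r from the principal point sees the ray r / f radians off the axis. A picture is of the moment at which its call begins: read the wrist's pose just before it. calibration takes no time and is no camera call.
- job.hand_in(): hands the job in, once; it reports no verdict.
Trained networks look in the newest picture that a camera, given by its name, has taken for a name from the list of things; names that differ only in an ending like _2 or _b are one class to them, and where a whole thing is asked for, a point or a joint stands for the part that bears it (a point fixed in the world has none). Each returns a list of dicts, best first, with "p" (0 to 1); they miss things now and then, are a little off and sometimes report something else, mostly with a low value. They report only what shows in the picture. A call takes as long as a camera call. They do not tell look-alikes from the thing itself.
- nets.masks_of(camera, name): "region" (400x640 bool, what is visible of it) and "rect" ([left, top, right, bottom] in pixels, round what is visible of it).
The state is a dict: "t": time; "qpos": joint angles; "qd": joint speeds; "joint_efforts": joint torques, N m; "tool_pos": TCP position; "orientation": TCP orientation; "wrist_force": force on the tool from outside, world axes, zero at the start; "moment": the same for the moment, N m; "width": finger opening in mm.
Only numpy, scipy, OpenCV 4.12 (cv2) and the standard library are available. Lean on these libraries where they do the work, as an engineer would, in place of code of your own. Each camera call takes 0.05 s, during which the arm holds its last target.

TASK

The left-handed engraver takes over the bench: move the four gravers from the tagged wooden storage rack to the empty aluminium bench rest in reverse order, so that the one furthest left in the storage rack ends furthest right on the rest, and so on along the row. Seat each one level in its own pair of notches, handle on the robot's side and tip pointing away, and never let a graver drop onto the bench or a base plate.

Things in the scene. Friction and masses are not known exactly. Their poses are not given: they have to be found in the camera images.
- store_rack: Storage rack, fixed: dark wood plate 175 x 276 x 12 mm (x -75 to +100), two light wood bars along y, a tag at each place. Front bar x -35 to -21 mm, top at 58 mm; rear bar x 74 to 86, top at 67. Free space between the bars. Places at y = 99, 33, -33, -99 mm. Origin: centre of the row (handle middles at x = 0), on the table. x to the far side, y left along the row, z up. Starts full.
- bench_rest: Bench rest, fixed: black plate, two aluminium bars, no tags, empty at start. Shape, sizes, places, origin and axes as the storage rack. V notches, 60 degree flanks: front 32 mm wide at the top, for handles; rear 23 mm, for shanks. A seated graver lies level along x, tip to +x, handle middle at x = 0 (to 15 mm), 52 mm above the table. The racks may stand on either side, turned up to 15 degrees.
- red_mid (a point): Graver with red handle, loose, 160 mm long, about 50 g. Point: middle of the handle, on its axis; x axis from handle to steel tip; it may roll about x. Handle round, x -45 to +45 mm, 22 mm thick from -41 to +20, then tapering to 15; shank 5 mm thick to x = +115. Centre of mass up to 30 mm ahead (+x). Starts level in the storage rack; neighbours 66 mm apart, 44 mm free between handles.
- yellow_mid (a point): Graver with yellow handle, loose, 160 mm long, about 50 g. Point: middle of the handle, on its axis; x axis from handle to steel tip; it may roll about x. Handle round, x -45 to +45 mm, 22 mm thick from -41 to +20, then tapering to 15; shank 5 mm thick to x = +115. Centre of mass up to 30 mm ahead (+x). Starts level in the storage rack; neighbours 66 mm apart, 44 mm free between handles.
- green_mid (a point): Graver with green handle, loose, 160 mm long, about 50 g. Point: middle of the handle, on its axis; x axis from handle to steel tip; it may roll about x. Handle round, x -45 to +45 mm, 22 mm thick from -41 to +20, then tapering to 15; shank 5 mm thick to x = +115. Centre of mass up to 30 mm ahead (+x). Starts level in the storage rack; neighbours 66 mm apart, 44 mm free between handles.
- blue_mid (a point): Graver with blue handle, loose, 160 mm long, about 50 g. Point: middle of the handle, on its axis; x axis from handle to steel tip; it may roll about x. Handle round, x -45 to +45 mm, 22 mm thick from -41 to +20, then tapering to 15; shank 5 mm thick to x = +115. Centre of mass up to 30 mm ahead (+x). Starts level in the storage rack; neighbours 66 mm apart, 44 mm free between handles.
- tag_red: Red tag, 16 x 36 x 10 mm, fixed on the storage rack's plate 63 mm on the robot's side (-x) of the place where the red graver starts; it stays and marks that place. Origin: centre of its underside, axes as the storage rack's.
- tag_yellow: Yellow tag, 16 x 36 x 10 mm, fixed on the storage rack's plate 63 mm on the robot's side (-x) of the place where the yellow graver starts; it stays and marks that place. Origin: centre of its underside, axes as the storage rack's.
- tag_green: Green tag, 16 x 36 x 10 mm, fixed on the storage rack's plate 63 mm on the robot's side (-x) of the place where the green graver starts; it stays and marks that place. Origin: centre of its underside, axes as the storage rack's.
- tag_blue: Blue tag, 16 x 36 x 10 mm, fixed on the storage rack's plate 63 mm on the robot's side (-x) of the place where the blue graver starts; it stays and marks that place. Origin: centre of its underside, axes as the storage rack's.
Things that resemble listed ones, but are neither listed nor needed, are in the scene too. Of the things shaped like the part that bears blue_mid, the blue one is meant.

How it is judged:
By the outcome, as a careful person would: the job done as asked, in the order asked, and still so for the second after the job is handed in, with the robot touching nothing.
It also fails if it takes over 107 s, if anything falls off the work surface, if the arm or the gripper's body presses on something with over 40 N, if the wrist force passes 120 N, or if a joint passes its speed limit or range.

## Working session

There is one attempt and no reset: what is moved stays moved. The work goes in short steps, Python scripts to look and compute and a shell command to move; the robot and the scene stay as the last step left them, time stands still between calls to the robot, and variables do not carry over. Pictures are saved under pics/ and viewed, and the job is handed in when it is done.

```bash
ls; mkdir -p pics
python3 - <<'E'
from cell import monitor, eyes, job, nets, manip
import cv2
print(monitor.state()); print(manip.tcp_to_grasp)
for n in ["side","top","wrist"]:
    im=eyes.snapshot(n); cv2.imwrite(f"pics/{n}0.png",im[:,:,::-1]); print(n,eyes.calibration(n))
E
```

```text
pics
{'t': 0.0, 'qpos': array([ 5.21326108e+01,  9.11359380e+00,  9.15738787e+01,  8.12653998e-04,
        7.94231546e+01, -1.20384214e+01]), 'qd': array([-0.04765796,  0.00110118, -0.0219373 ,  0.01928355,  0.00365151,
       -0.02134826]), 'joint_efforts': array([-5.60461904e-04, -3.96019363e+01, -3.31423652e+01, -3.99180117e-04,
        8.62681976e-03,  3.65033554e-05]), 'tool_pos': array([250.15549315, 517.05246407, 230.29274784]), 'orientation': array([[-9.00097222e-01,  4.35687457e-01, -1.19620460e-03],
       [ 4.35688901e-01,  9.00096042e-01, -1.51568434e-03],
       [ 4.16334370e-04, -1.88543633e-03, -9.99998136e-01]]), 'wrist_force': array([-0.43761375, -0.57852277, -0.23582574]), 'moment': array([ 0.02592795, -0.01214645, -0.04123667]), 'width': 85.23875584250105}
18.700000000000003
side {'camera_matrix': array([[387.9497077 ,   0.        , 322.0475529 ],
       [  0.        , 387.9497077 , 196.35737307],
       [  0.        ,   0.        ,   1.        ]]), 'extrinsics': array([[-9.32556141e-01, -2.67787245e-01,  2.42134335e-01,
         2.29805900e+02],
       [-3.6088596
[... 612 characters left out ...]
9479467e-02, -7.06962187e-02, -9.97385885e-01,
         1.21961426e+03],
       [ 0.00000000e+00,  0.00000000e+00,  0.00000000e+00,
         1.00000000e+00]])}
wrist {'camera_matrix': array([[309.70691629,   0.        , 321.42016659],
       [  0.        , 309.70691629, 201.67507861],
       [  0.        ,   0.        ,   1.        ]]), 'tool_from_camera': array([[ 2.65068653e-04, -9.53947873e-01, -2.99972308e-01,
         7.83990882e+01],
       [ 9.99999965e-01,  2.49895194e-04,  8.89470611e-05,
        -6.37108765e-01],
       [-9.88922154e-06, -2.99972321e-01,  9.53947905e-01,
        -1.41643116e+02],
       [ 0.00000000e+00,  0.00000000e+00,  0.00000000e+00,
         1.00000000e+00]])}
```

View pics/top0.png

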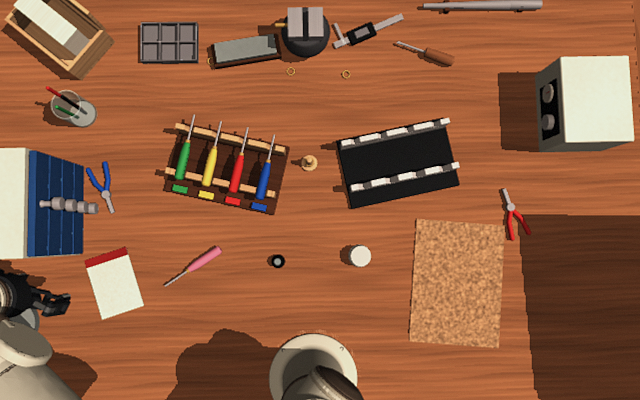

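View pics/side0.png

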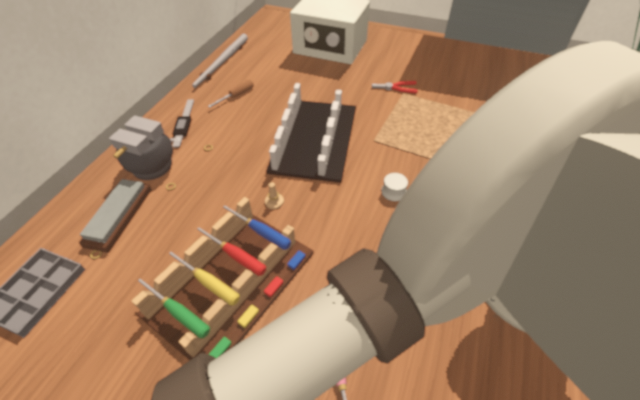

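View pics/wrist0.png

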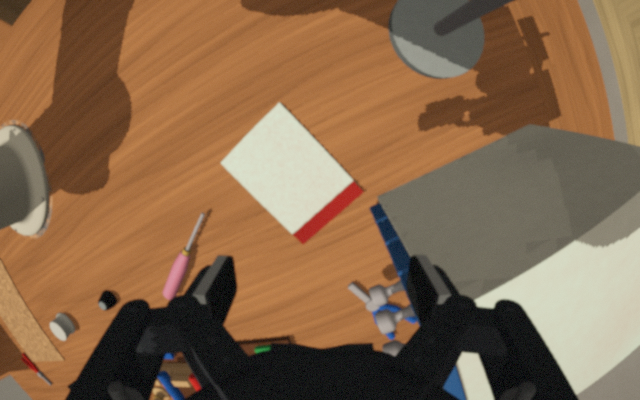

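Top view: gravers left to right are green (184,163), yellow (209,168), red (238,175), blue (264,182). The rest is at (398,165). The look-alikes are the pink tool (193,266) and the brown screwdriver (425,52); neither is needed. Next I'll localise the parts with the nets.

```bash
cat > h.py <<'E'
from cell import monitor, eyes, job, nets, manip
import cv2, numpy as np
from scipy.optimize import least_squares, minimize
def proj(cal,P):
    K=np.array(cal["camera_matrix"]);E=np.linalg.inv(np.array(cal["extrinsics"]))
    p=np.c_[P,np.ones(len(P))]@E.T; q=p[:,:3]@K.T; return q[:,:2]/q[:,2:]
def back(cal,uv,z):
    K=np.array(cal["camera_matrix"]);E=np.array(cal["extrinsics"])
    d=E[:3,:3]@np.linalg.solve(K,np.array([uv[0],uv[1],1.])); c=E[:3,3]
    return c+d*(z-c[2])/d[2]
def toW(pose,P):
    x,y,a=pose; c,s=np.cos(np.radians(a)),np.sin(np.radians(a))
    P=np.atleast_2d(P); return np.c_[x+c*P[:,0]-s*P[:,1], y+s*P[:,0]+c*P[:,1], P[:,2]]
E
python3 - <<'E'
from h import *
import pickle
im=eyes.snapshot("top"); cal=eyes.calibration("top"); M={}
for n in ["store_rack","bench_rest","red_mid","yellow_mid","green_mid","blue_mid","tag_red","tag_yellow","tag_green","tag_blue"]:
    r=nets.masks_of("top",n)
    M[n]=r
    for d in r[:3]:
        m=d["region"]; v,u=np.nonzero(m)
        z=22 if n.startswith("tag") else 52 if "mid" in n else 12
        print(n,round(d["p"],2),np.round(d["rect"]),m.sum(),"c",u.mean().round(1),v.mean().round(1),back(cal,(u.mean(),v.mean()),z).round(0))
pickle.dump(M,open("M.pkl","wb"))
c=cv2.resize(im[100:220,330:470],None,fx=5.5,fy=5,interpolation=cv2.INTER_CUBIC)
cv2.imwrite("pics/rest.png",c[:,:,::-1])
c=cv2.resize(im[100:220,150:300],None,fx=5,fy=5,interpolation=cv2.INTER_CUBIC)
cv2.imwrite("pics/store.png",c[:,:,::-1])
print(monitor.state()["t"])
E
```

```text
store_rack 0.61 [167. 121. 292. 214.] 6020 c 228.4 166.1 [518. 197.  12.]
bench_rest 0.74 [337. 117. 463. 210.] 7793 c 397.9 162.3 [ 518. -223.   12.]
red_mid 0.66 [228. 134. 247. 192.] 358 c 237.0 171.0 [500. 171.  52.]
red_mid 0.16 [166. 123. 288. 216.] 5657 c 228.2 165.9 [512. 191.  52.]
yellow_mid 0.78 [201. 130. 221. 184.] 348 c 210.0 165.8 [513. 234.  52.]
green_mid 0.91 [177. 113. 192. 180.] 356 c 183.4 157.6 [534. 298.  52.]
blue_mid 0.87 [167. 246. 223. 284.] 328 c 203.5 259.5 [291. 252.  52.]
blue_mid 0.74 [336. 114. 463. 207.] 7977 c 398.3 162.1 [ 513. -216.   52.]
blue_mid 0.71 [255. 138. 275. 199.] 327 c 263.7 179.3 [478. 107.  52.]
tag_yellow 0.71 [225. 197. 240. 201.] 99 c 232.8 200.0 [433. 186.  22.]
0.7
```

View pics/rest.png

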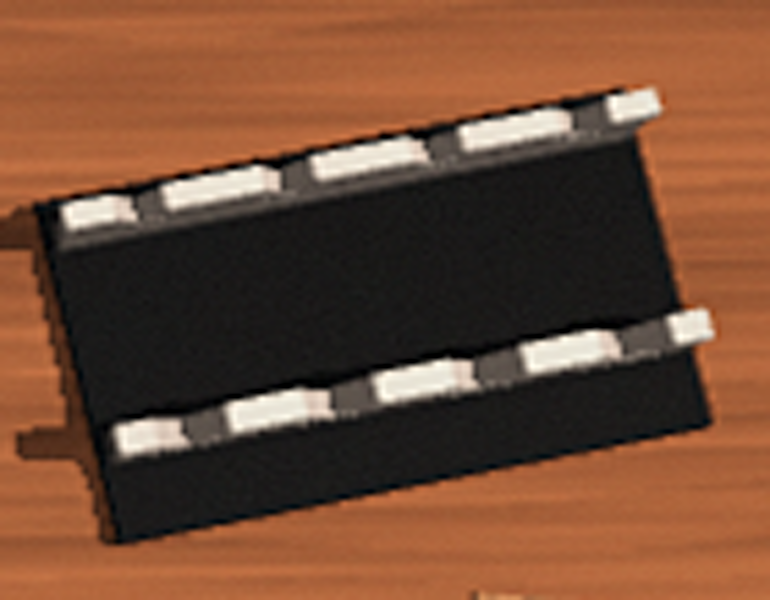

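View pics/store.png

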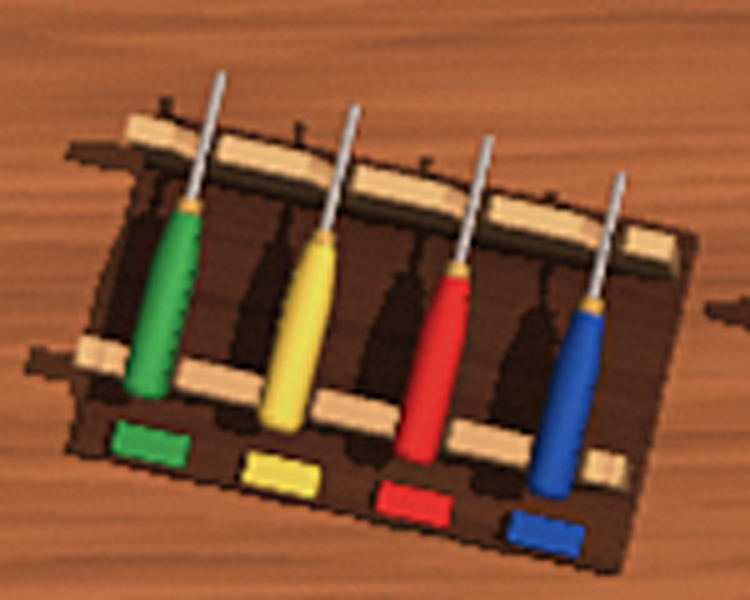

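```bash
cat > fit.py <<'E'
from h import *
cal=eyes.calibration("top"); im=eyes.snapshot("top"); 
rest=[((100,138,12),(40,205)),((-75,138,12),(110,543)),((-75,-138,12),(712,425))]
rest+=[((-28,y,58),p) for y,p in zip([115,83,49,17,-17,-49,-83,-115],[(172,438),(228,415),(306,403),(373,387),(455,377),(522,358),(602,347),(667,330)])]
rest+=[((80,y,67),p) for y,p in zip([110.5,87.5,44.5,21.5,-21.5,-44.5,-87.5,-110.5],[(118,212),(163,197),(265,181),(312,166),(413,154),(460,137),(560,124),(607,108)])]
def fit(L,px,x0):
    P=np.array([l[0] for l in L],float)
    f=lambda p:(proj(cal,toW(p,P))-px).ravel()
    r=least_squares(f,x0,loss="soft_l1"); print(r.x.round(2)); print(f(r.x).reshape(-1,2).round(1).tolist()); return r.x
px=np.array([((x+.5)/5.5-.5+330,(y+.5)/5-.5+100) for _,(x,y) in rest])
R=fit(rest,px,[500,-220,13])
Ls=[];ps=[]
hsv=cv2.cvtColor(im,cv2.COLOR_RGB2HSV)
rng=dict(green=(45,85),yellow=(22,35),red=None,blue=(100,130)); ys=dict(green=99,yellow=33,red=-33,blue=-99)
crop=np.zeros(im.shape[:2],bool);crop[100:220,160:295]=1
for c,r in rng.items():
    H=hsv[:,:,0]; h=((H<5)|(H>174)) if r is None else (H>=r[0])&(H<=r[1])
    m=(h&(hsv[:,:,1]>(170 if c!='green' else 120))&(hsv[:,:,2]>60)&crop).astype(np.uint8)
    n,lab,st,ce=cv2.connectedComponentsWithStats(m)
    o=[(st[i,4],ce[i].round(1)) for i in range(1,n) if st[i,4]>25]; print(c,o)
    t=max(o,key=lambda q:q[1][1]); Ls.append(((-63,ys[c],22),0)); ps.append(t[1])
tips=dict(green=(221,73),yellow=(355,107),red=(488,139),blue=(621,174)); butts=dict(green=(147,397),yellow=(279,431),red=(415,463),blue=(549,497))
S=fit(Ls,np.array(ps),[500,200,-13])
for c in tips:
    for nm,pp,z in(("tip",tips[c],52),("butt",butts[c],52)):
        w=back(cal,((pp[0]+.5)/5-.5+150,(pp[1]+.5)/5-.5+100),z)
        a=np.radians(S[2]);d=w[:2]-S[:2]; print(c,nm,np.round([np.cos(a)*d[0]+np.sin(a)*d[1],-np.sin(a)*d[0]+np.cos(a)*d[1]],1))
E
python3 fit.py
```

```text
[ 505.65 -224.41   11.1 ]
[[-1.1, -0.4], [1.7, 0.6], [0.7, 0.3], [-2.8, -1.0], [0.1, 0.8], [-0.2, 0.1], [0.7, 0.5], [-0.4, -0.5], [0.4, 0.4], [-0.3, -0.4], [0.8, 0.2], [-0.9, -0.8], [0.4, 0.2], [-0.5, -0.4], [0.3, 0.5], [-0.5, -0.8], [0.3, 0.5], [-0.4, -0.6], [0.4, 0.5]]
green [(np.int32(320), array([182.4, 161.3])), (np.int32(105), array([179.6, 188.6]))]
yellow []Traceback (most recent call last):
  File "fit.py", line 21, in <module>
    t=max(o,key=lambda q:q[1][1]); Ls.append(((-63,ys[c],22),0)); ps.append(t[1])
ValueError: max() iterable argument is empty
```

```bash
sed -i "s/yellow=(22,35)/yellow=(22,34)/; s/(170 if c!='green' else 120)/(150 if c in('red','blue') else 120)/" fit.py; python3 fit.py | tail -15; python3 -c "
from h import *
im=eyes.snapshot('top');h=cv2.cvtColor(im,cv2.COLOR_RGB2HSV);print(h[195,206],h[170,208])"
```

```text
[[-1.1, -0.4], [1.7, 0.6], [0.7, 0.3], [-2.8, -1.0], [0.1, 0.8], [-0.2, 0.1], [0.7, 0.5], [-0.4, -0.5], [0.4, 0.4], [-0.3, -0.4], [0.8, 0.2], [-0.9, -0.8], [0.4, 0.2], [-0.5, -0.4], [0.3, 0.5], [-0.5, -0.8], [0.3, 0.5], [-0.4, -0.6], [0.4, 0.5]]
green [(np.int32(320), array([182.4, 161.4])), (np.int32(104), array([179.6, 188.6]))]
yellow [(np.int32(221), array([209.8, 167.4])), (np.int32(99), array([205.7, 194.5]))]
red [(np.int32(341), array([236.2, 174.3])), (np.int32(112), array([232.2, 200.5]))]
blue [(np.int32(295), array([263. , 181.2])), (np.int32(98), array([258.6, 206.5]))]
[500.79 203.92 -14.09]
[[-0.2, -0.1], [0.1, 0.0], [0.0, 0.0], [0.0, 0.0]]
green tip [117.6 100. ]
green butt [-42.3  97. ]
yellow tip [115.9  33.6]
yellow butt [-44.2  32.1]
red tip [115.  -32.2]
red butt [-44.8 -34.3]
blue tip [112.7 -98.2]
blue butt [ -46.5 -100.1]
[ 25 166 231] [ 26 162 231]
```

```bash
cat >> h.py <<'E'
from scipy.spatial.transform import Rotation as Ro
S=(500.8,203.9,-14.1); RST=(505.65,-224.4,11.1)
def goal(rack,x,y,z):
    p=toW(rack,(x,y,z))[0]; a=np.radians(rack[2]); X=[-np.cos(a),-np.sin(a),0]; Y=[-np.sin(a),np.cos(a),0]
    return p,np.c_[X,Y,[0,0,-1.]]
def plan(rack,x,y,z,n=None,step=35,rot=6):
    """suggest rows to TCP at rack-frame (x,y), height z"""
    s=monitor.state(); p,Rg=goal(rack,x,y,z); R0=Ro.from_matrix(s["orientation"]); d=p-s["tool_pos"]
    rv=(R0.inv()*Ro.from_matrix(Rg)).as_rotvec(degrees=True)
    n=n or int(max(np.ceil(np.linalg.norm(d)/step),np.ceil(np.linalg.norm(rv)/rot),1))
    print("t",s["t"],"dist",np.linalg.norm(d).round(1),"dz",d[2].round(1),"rv",rv.round(1),"F",s["wrist_force"].round(1),"w",round(s["width"],1),"n",n)
    for k in range(n):
        Rk=R0*Ro.from_rotvec(rv*k/n,degrees=True)
        t=Rk.inv().apply(d/n)/1000
        print([round(v,4) for v in t]+[round(v,2) for v in rv/n])
E
python3 -c "
from h import *
plan(S,8,-99,150)
for k in (S,RST):
  for y in (99,-99): print(goal(k,8,y,33)[0])"
```

```text
t 0.85 dist 480.4 dz -81.3 rv [  0.   -0.  -11.7] F [-0.4  0.1 -0.5] w 85.1 n 14
[np.float64(-0.0278), np.float64(-0.0192), np.float64(0.0058), np.float64(0.0), np.float64(-0.0), np.float64(-0.84)]
[np.float64(-0.0276), np.float64(-0.0196), np.float64(0.0058), np.float64(0.0), np.float64(-0.0), np.float64(-0.84)]
[np.float64(-0.0273), np.float64(-0.02), np.float64(0.0058), np.float64(0.0), np.float64(-0.0), np.float64(-0.84)]
[np.float64(-0.027), np.float64(-0.0204), np.float64(0.0058), np.float64(0.0), np.float64(-0.0), np.float64(-0.84)]
[np.float64(-0.0267), np.float64(-0.0208), np.float64(0.0058), np.float64(0.0), np.float64(-0.0), np.float64(-0.84)]
[np.float64(-0.0264), np.float64(-0.0212), np.float64(0.0058), np.float64(0.0), np.float64(-0.0), np.float64(-0.84)]
[np.float64(-0.0261), np.float64(-0.0216), np.float64(0.0058), np.float64(0.0), np.float64(-0.0), np.float64(-0.84)]
[np.float64(-0.0257), np.float64(-0.0219), np.float64(0.0058), np.float64(0.0), np.float64(-0.0), np.float64(-0.84)]
[np.float64(-0.0254), np.float64(-0.0223), np.float64(0.0058), np.float64(0.0), np.float64(-0.0), np.float64(-0.84)]
[np.float64(-0.0251), np.float64(-0.0227), np.float64(0.0058), np.float64(0.0), np.float64(-0.0), np.float64(-0.84)]
[np.float64(-0.0248), np.float64(-0.023), np.float64(0.0058), np.float64(0.0), np.float64(-0.0), np.float64(-0.84)]
[np.float64(-0.0244), np.float64(-0.0234), np.float64(0.0058), np.float64(0.0), np.float64(-0.0), np.float64(-0.84)]
[np.float64(-0.0241), np.float64(-0.0238), np.float64(0.0058), np.float64(0.0), np.float64(-0.0), np.float64(-0.84)]
[np.float64(-0.0237), np.float64(-0.0241), np.float64(0.0058), np.float64(0.0), np.float64(-0.0), np.float64(-0.84)]
[532.67686229 297.96840942  33.        ]
[484.44108996 105.93375039  33.        ]
[ 494.44066663 -125.71185053   33.        ]
[ 532.560016 -320.007798   33.      ]
```

```bash
sed -i 's/print(\[round(v,4) for v in t\]+\[round(v,2) for v in rv\/n\])/print([round(float(v),4) for v in t],"turn z",round(float(rv[2]\/n),2))/' h.py
python3 -m handwheel '[[-0.028,-0.019,0.004,0,0,-0.84],[-0.028,-0.02,0.004,0,0,-0.84],[-0.027,-0.02,0.004,0,0,-0.84],[-0.027,-0.02,0.004,0,0,-0.84],[-0.027,-0.021,0.004,0,0,-0.84]]' 0.05 40
python3 -m handwheel '[[-0.026,-0.021,0.006,0,0,-0.84],[-0.026,-0.022,0.006,0,0,-0.84],[-0.026,-0.022,0.006,0,0,-0.84],[-0.025,-0.022,0.006,0,0,-0.84],[-0.025,-0.023,0.006,0,0,-0.84]]'
python3 -c "
from h import *
plan(S,8,-99,150)"
```

```text
t: 1.27
tool_pos: [335.1, 369.0, 211.2]
orientation: [[-0.93, 0.367, 0.0], [0.367, 0.93, 0.0], [-0.0, 0.0, -1.0]]
wrist_force: [0.3, 1.0, -0.4]
width: 49.8
t: 1.68
tool_pos: [418.1, 221.6, 181.3]
orientation: [[-0.954, 0.299, 0.001], [0.299, 0.954, 0.0], [-0.001, 0.0, -1.0]]
wrist_force: [0.9, 0.5, -1.0]
width: 50.0
t 1.6833 dist 137.0 dz -31.3 rv [ 0.   0.  -3.3] F [ 0.9  0.5 -1. ] w 50.0 n 4
[-0.0245, -0.0227, 0.0078] turn z -0.82
[-0.0241, -0.023, 0.0078] turn z -0.82
[-0.0238, -0.0233, 0.0078] turn z -0.82
[-0.0235, -0.0237, 0.0078] turn z -0.82
```

```bash
python3 -m handwheel '[[-0.0245,-0.0227,0.0078,0,0,-0.82],[-0.024,-0.023,0.0078,0,0,-0.82],[-0.0238,-0.0233,0.0078,0,0,-0.82],[-0.0235,-0.0237,0.0078,0,0,-0.82],[0,0,0,0,0,0]]'
python3 -c "
from h import *
plan(S,8,-99,150)
im=eyes.snapshot('wrist');cv2.imwrite('pics/w1.png',im[:,:,::-1])"
```

```text
t: 2.1
tool_pos: [485.3, 102.9, 149.1]
orientation: [[-0.969, 0.249, -0.0], [0.249, 0.969, -0.002], [-0.0, -0.002, -1.0]]
wrist_force: [-0.6, 0.9, -0.3]
width: 50.3
t 2.1 dist 3.3 dz 0.9 rv [-0.1  0.  -0.3] F [-0.6  0.9 -0.3] w 50.3 n 1
[0.0016, 0.0028, -0.0009] turn z -0.3
```

View pics/w1.png

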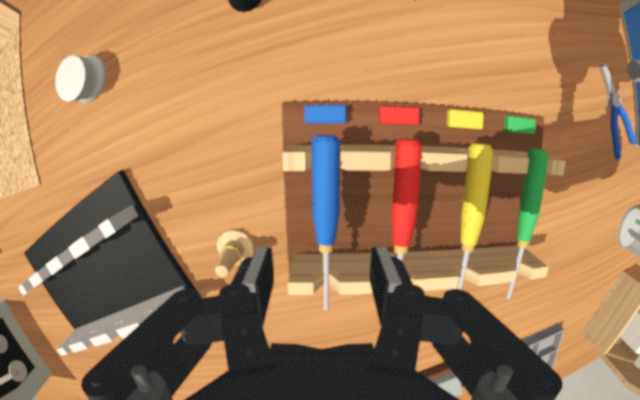

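The wrist view shows the blue graver at (325,190), red (407,190), yellow (477,195) and green (533,195), with their tags above. In the top view, the things that could pass for the blue graver are the pink tool (203,260), the blue pliers (100,185) and the brown screwdriver (425,52). The blue-handled one in the rack behind the blue tag is the right one. I'll check its position with the wrist fisheye.

```bash
cat >> h.py <<'E'
def wback(uv,z,s=None):
    s=s or monitor.state(); c=eyes.calibration("wrist"); K=c["camera_matrix"]; T=c["tool_from_camera"]
    d=(np.array(uv,float)-[K[0,2],K[1,2]])/K[0,0]; r=np.linalg.norm(d); v=np.r_[d/max(r,1e-9)*np.sin(r),np.cos(r)]
    R=s["orientation"]; o=R@T[:3,3]+s["tool_pos"]; v=R@T[:3,:3]@v; return o+v*(z-o[2])/v[2]
def inrack(rack,w):
    a=np.radians(rack[2]);d=w[:2]-np.array(rack[:2]); return np.round([np.cos(a)*d[0]+np.sin(a)*d[1],-np.sin(a)*d[0]+np.cos(a)*d[1]],1)
E
python3 -c "
from h import *
for n,p,z in (('butt',(325,136),52),('tip',(326,309),52),('tagb',(325,114),22),('rb',(407,140),52),('tagr',(400,115),22),('yb',(481,145),52),('tagy',(465,120),22)): print(n,inrack(S,wback(p,z)))
im=eyes.snapshot('wrist');c=cv2.resize(im[95:320,270:400],None,fx=2.6,fy=2.6);cv2.imwrite('pics/wc.png',c[:,:,::-1])
"
```

```text
butt [-48.4 -97.1]
tip [111.6 -96.3]
tagb [-64.8 -96.7]
rb [-46.2 -32.2]
tagr [-65.2 -30.9]
yb [-45.   35.3]
tagy [-64.4  32.8]
```

View pics/wc.png

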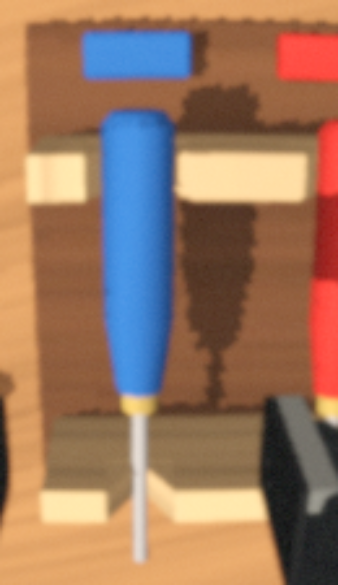

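Both cameras agree to about 2 mm, so I'm descending on blue.

```bash
python3 -c "
from h import *
plan(S,5,-98,70,n=3)"
python3 -m handwheel '[[0.0015,0.0012,0.026,0,0,-0.1],[0.0015,0.0012,0.026,0,0,-0.1],[0.0015,0.0012,0.026,0,0,-0.1],[0,0,0,0,0,0]]'
python3 -c "
from h import *
plan(S,5,-98,32,n=3)"
```

```text
t 2.2 dist 79.9 dz -79.9 rv [ 0.  -0.1 -0.2] F [-0.4  1.2  0.4] w 49.7 n 3
[0.0007, 0.0002, 0.0266] turn z -0.07
[0.0007, 0.0002, 0.0266] turn z -0.07
[0.0007, 0.0002, 0.0266] turn z -0.07
t: 2.53
tool_pos: [475.3, 113.4, 67.6]
orientation: [[-0.971, 0.238, -0.01], [0.238, 0.971, 0.001], [0.009, -0.002, -1.0]]
wrist_force: [-2.4, 0.1, -1.0]
width: 49.8
t 2.5333 dist 36.7 dz -35.6 rv [-0.1 -0.5  0.3] F [-2.4  0.1 -1. ] w 49.8 n 3
[-0.0027, -0.0013, 0.0119] turn z 0.12
[-0.0026, -0.0013, 0.0119] turn z 0.12
[-0.0026, -0.0013, 0.0119] turn z 0.12
```

```bash
python3 -m handwheel '[[0,0,0,0,0,0]]'
python3 -c "
from h import *
plan(S,5,-98,32,n=3)"
```

```text
t: 2.62
tool_pos: [478.6, 113.0, 71.6]
orientation: [[-0.971, 0.238, -0.003], [0.238, 0.971, 0.0], [0.003, -0.0, -1.0]]
wrist_force: [0.3, -0.6, 1.0]
width: 49.8
t 2.6167 dist 40.1 dz -39.6 rv [-0.  -0.2  0.3] F [ 0.3 -0.6  1. ] w 49.8 n 3
[-0.0015, -0.0015, 0.0132] turn z 0.11
[-0.0015, -0.0015, 0.0132] turn z 0.11
[-0.0015, -0.0015, 0.0132] turn z 0.11
```

```bash
python3 -m handwheel '[[-0.0014,-0.0014,0.0132,0,0,0],[-0.0014,-0.0014,0.0132,0,0,0.2],[-0.0008,-0.0012,0.0132,0,0,0],[0,0,0,0,0,0],[0,0,0,0,0,0]]'
python3 -m handwheel '[[0,0,0,0,0,0]]'
python3 -c "
from h import *
plan(S,5,-98,32,n=1)
im=eyes.snapshot('wrist');cv2.imwrite('pics/w2.png',im[:,:,::-1])"
```

```text
t: 3.03
tool_pos: [483.5, 107.6, 34.1]
orientation: [[-0.97, 0.242, 0.002], [0.242, 0.97, 0.0], [-0.002, 0.0, -1.0]]
wrist_force: [-0.1, 0.3, 0.5]
width: 49.7
t: 3.12
tool_pos: [484.1, 107.5, 34.5]
orientation: [[-0.97, 0.242, 0.003], [0.242, 0.97, 0.0], [-0.003, 0.001, -1.0]]
wrist_force: [0.0, 1.1, -0.0]
width: 49.6
t 3.1167 dist 3.4 dz -2.5 rv [0.  0.2 0.1] F [ 0.   1.1 -0. ] w 49.6 n 1
[0.0023, -0.0004, 0.0025] turn z 0.07
```

View pics/w2.png

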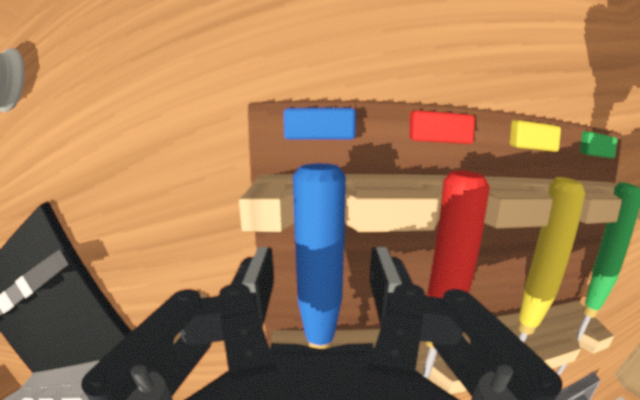

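The blue handle (320,255) is centred between the fingers (255 and 390). Closing on it now.

```bash
python3 -m handwheel '[[0.002,0,0.0025,0,0,0],[0,0,0,0,0,0],[0,0,0,0,0,0],[0,0,0,0,0,0],[0,0,0,0,0,0]]' 0.012 45
python3 -m handwheel '[[0,0,-0.02,0,0,0],[0,0,-0.03,0,0,0],[0,0,-0.03,0,0,0],[0,0,0,0,0,0],[0,0,0,0,0,0]]'
python3 -c "
from h import *
plan(RST,8,99,114,step=30)
im=eyes.snapshot('wrist');cv2.imwrite('pics/w3.png',im[:,:,::-1])"
```

```text
t: 3.58
tool_pos: [480.6, 107.4, 30.4]
orientation: [[-0.97, 0.243, -0.001], [0.243, 0.97, -0.001], [0.0, -0.001, -1.0]]
wrist_force: [-3.3, -3.2, 5.9]
width: 20.4
t: 4.0
tool_pos: [482.5, 107.8, 111.9]
orientation: [[-0.97, 0.243, 0.005], [0.243, 0.97, 0.0], [-0.005, 0.001, -1.0]]
wrist_force: [0.9, -0.4, -1.3]
width: 20.6
t 4.0 dist 233.8 dz 2.1 rv [  0.    0.3 -25.2] F [ 0.9 -0.4 -1.3] w 20.6 n 8
[-0.0085, -0.028, -0.0003] turn z -3.14
[-0.007, -0.0284, -0.0003] turn z -3.14
[-0.0054, -0.0287, -0.0003] turn z -3.14
[-0.0038, -0.029, -0.0003] turn z -3.14
[-0.0022, -0.0291, -0.0003] turn z -3.14
[-0.0006, -0.0292, -0.0003] turn z -3.14
[0.001, -0.0292, -0.0003] turn z -3.14
[0.0026, -0.0291, -0.0003] turn z -3.14
```

View pics/w3.png

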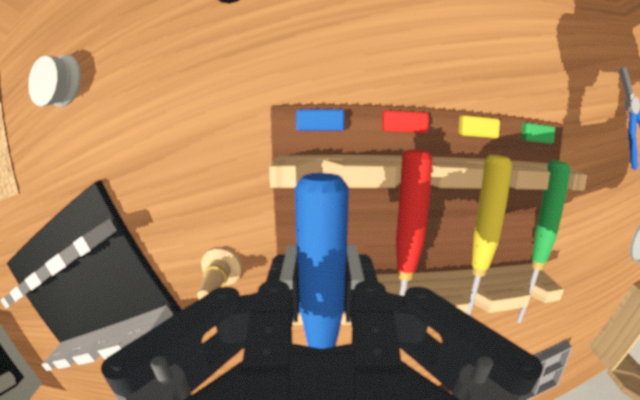

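```bash
python3 -m handwheel '[[-0.0085,-0.028,-0.002,0,0,-3.14],[-0.007,-0.0284,-0.002,0,0,-3.14],[-0.0054,-0.0287,-0.001,0,0,-3.14],[-0.0038,-0.029,0,0,0,-3.14],[-0.0022,-0.0291,0,0,0,-3.14]]'
python3 -m handwheel '[[-0.0006,-0.0292,0,0,0,-3.14],[0.001,-0.0292,0,0,0,-3.14],[0.0026,-0.0291,0,0,0,-3.14],[0,0,0,0,0,0],[0,0,0,0,0,0]]'
python3 -c "
from h import *
plan(RST,8,99,80,n=1)
s=monitor.state();z=s['tool_pos'][2]
im=eyes.snapshot('wrist');cv2.imwrite('pics/w4.png',im[:,:,::-1])
im=eyes.snapshot('side');c=cv2.resize(im[60:260,200:440],None,fx=3,fy=3);cv2.imwrite('pics/s4.png',c[:,:,::-1])"
```

```text
t: 4.47
tool_pos: [486.7, -39.1, 113.1]
orientation: [[-0.999, -0.032, -0.003], [-0.032, 0.999, 0.001], [0.003, 0.001, -1.0]]
wrist_force: [0.1, -0.3, -0.0]
width: 20.7
t: 4.88
tool_pos: [491.3, -126.4, 113.3]
orientation: [[-0.982, -0.189, -0.003], [-0.189, 0.982, 0.002], [0.002, 0.002, -1.0]]
wrist_force: [0.1, 0.2, -0.1]
width: 20.4
t 4.8833 dist 33.4 dz -33.3 rv [ 0.1 -0.1 -0.2] F [ 0.1  0.2 -0.1] w 20.4 n 1
[-0.0033, -0.0, 0.0333] turn z -0.22
```

View pics/w4.png

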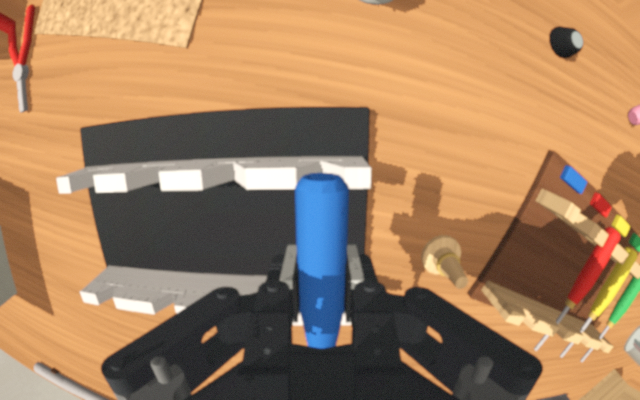

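View pics/s4.png

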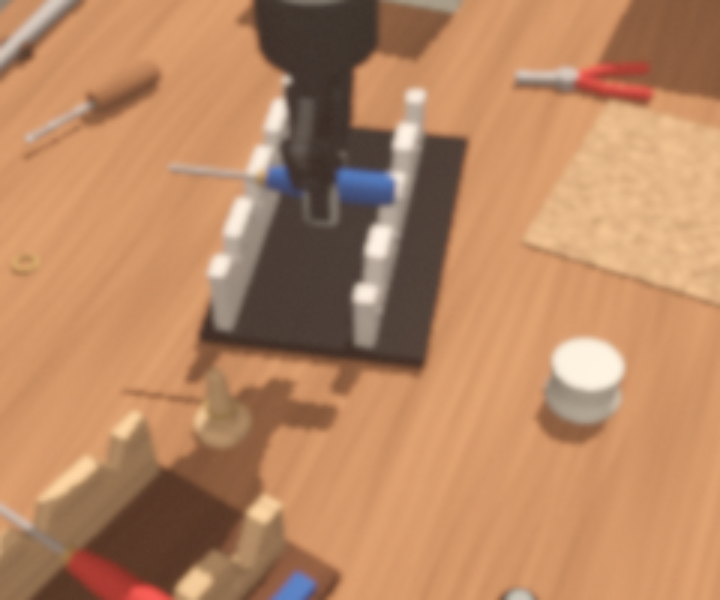

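```bash
python3 -c "
from h import *
im=eyes.snapshot('wrist');c=cv2.resize(im[150:330,50:380],None,fx=2.4,fy=2.4,interpolation=cv2.INTER_CUBIC);cv2.imwrite('pics/w5.png',c[:,:,::-1])"
```

```text
(no output)
```

View pics/w5.png

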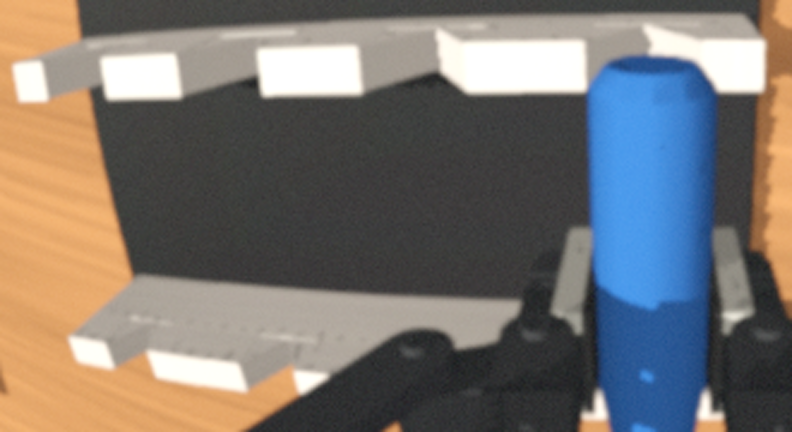

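```bash
python3 -c "
from h import *
for x,v,y in ((765,65,0),(705,65,115),(585,66,83),(465,66,49),(362,69,17),(260,72,-17),(181,75,-49),(104,77,-83)): print(y,inrack(RST,wback((x/2.4+50,v/2.4+150),58)))
s=monitor.state();z=s['tool_pos'][2]+20
for p in ((590,110),(713,110),(652,60)): print(inrack(RST,wback((p[0]/2.4+50,p[1]/2.4+150),z)))
"
```

```text
0 [-28.  132.5]
115 [-27.9 116. ]
83 [-27.6  83.2]
49 [-27.9  49.5]
17 [-27.6  18.3]
-17 [-27.5 -16.2]
-49 [-27.3 -47. ]
-83 [-27.6 -81.8]
[-37.3  90.7]
[-37.2 111.7]
[-46.  101.3]
```

```bash
python3 -m handwheel '[[0,-0.001,0.02,0,0,-0.2],[0,0,0.02,0,0,0],[0,0,0.015,0,0,0],[0,0,0,0,0,0],[0,0,0,0,0,0]]'
python3 -c "
from h import *
plan(RST,6,98.5,32,n=3)
im=eyes.snapshot('side');c=cv2.resize(im[60:260,200:440],None,fx=3,fy=3);cv2.imwrite('pics/s6.png',c[:,:,::-1])"
```

```text
t: 5.45
tool_pos: [491.7, -125.4, 59.2]
orientation: [[-0.98, -0.197, -0.002], [-0.197, 0.98, 0.001], [0.002, 0.002, -1.0]]
wrist_force: [0.1, -0.2, -0.5]
width: 20.2
t 5.45 dist 27.2 dz -27.2 rv [ 0.1 -0.1  0.2] F [ 0.1 -0.2 -0.5] w 20.2 n 3
[-0.0002, -0.0005, 0.0091] turn z 0.08
[-0.0002, -0.0005, 0.0091] turn z 0.08
[-0.0002, -0.0005, 0.0091] turn z 0.08
```

View pics/s6.png

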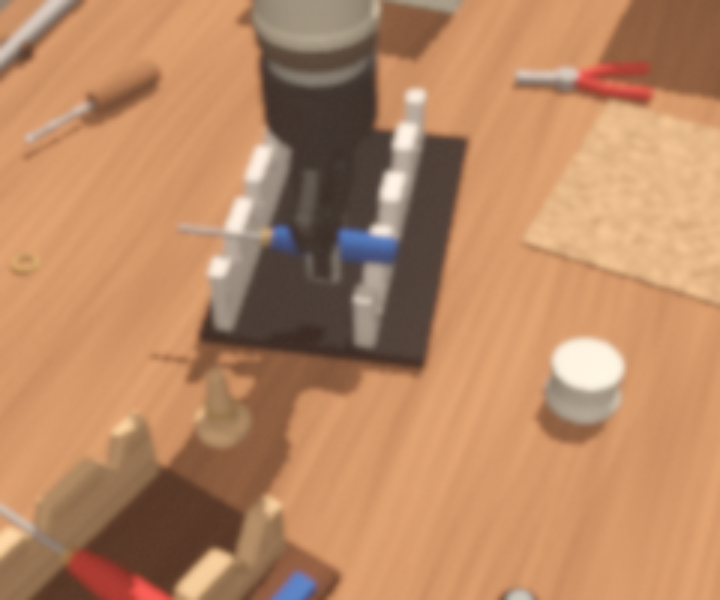

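The graver is level and lined up with the leftmost notch pair, so I'm lowering it.

```bash
python3 -m handwheel '[[0,-0.0004,0.01,0,0,0],[0,-0.0004,0.01,0,0,0],[0,0,0.006,0,0,0],[0,0,0,0,0,0],[0,0,0,0,0,0]]'
python3 -m handwheel '[[0,0,0.001,0,0,0],[0,0,0,0,0,0]]'
python3 -c "
from h import *
plan(RST,6,98.5,32,n=1)"
```

```text
t: 5.92
tool_pos: [492.2, -127.4, 33.4]
orientation: [[-0.981, -0.195, -0.001], [-0.195, 0.981, 0.001], [0.001, 0.001, -1.0]]
wrist_force: [1.1, -0.3, -0.2]
width: 20.7
t: 6.08
tool_pos: [492.9, -127.8, 33.2]
orientation: [[-0.981, -0.195, 0.0], [-0.195, 0.981, -0.0], [-0.0, -0.0, -1.0]]
wrist_force: [0.1, 0.3, -1.6]
width: 20.7
t 6.0833 dist 1.7 dz -1.2 rv [-0.   0.   0.2] F [ 0.1  0.3 -1.6] w 20.7 n 1
[0.0001, 0.0012, 0.0012] turn z 0.17
```

```bash
python3 -m handwheel '[[0,0.0008,0.001,0,0,0],[0,0,0.0008,0,0,0],[0,0,0.0005,0,0,0],[0,0,0,0,0,0]]'
python3 -c "
from h import *
plan(RST,6,98.5,32,n=1)
im=eyes.snapshot('side');c=cv2.resize(im[60:260,200:440],None,fx=3,fy=3);cv2.imwrite('pics/s7.png',c[:,:,::-1])"
```

```text
t: 6.42
tool_pos: [492.6, -126.8, 30.7]
orientation: [[-0.981, -0.195, 0.0], [-0.195, 0.981, -0.0], [-0.0, -0.0, -1.0]]
wrist_force: [-0.8, -0.7, -0.5]
width: 20.6
t 6.4167 dist 1.3 dz 1.3 rv [-0.   0.   0.2] F [-0.8 -0.7 -0.5] w 20.6 n 1
[-0.0, 0.0002, -0.0013] turn z 0.17
```

View pics/s7.png

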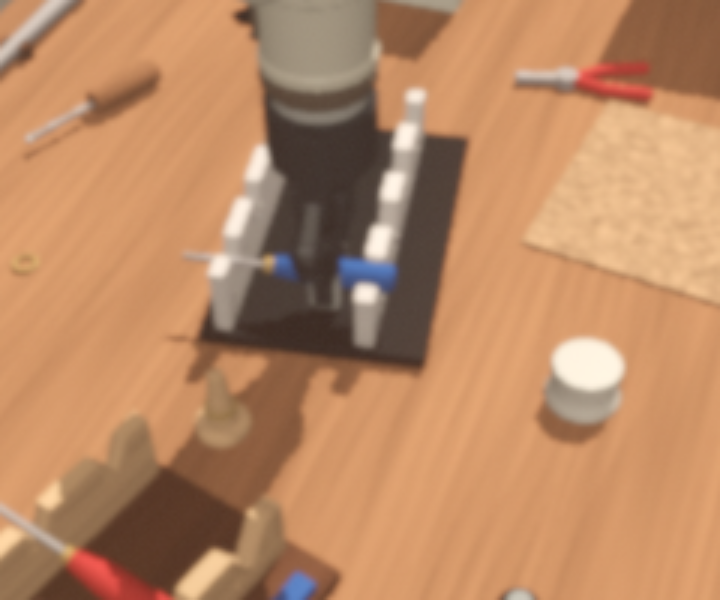

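```bash
python3 -m handwheel '[[0,0,0.001,0,0,0],[0,0,0,0,0,0],[0,0,0,0,0,0]]'
python3 -m handwheel '[[0,0,0.0007,0,0,0],[0,0,0,0,0,0],[0,0,0,0,0,0]]'
```

```text
t: 6.72
tool_pos: [492.7, -126.8, 30.4]
orientation: [[-0.981, -0.195, -0.0], [-0.195, 0.981, 0.0], [0.0, 0.0, -1.0]]
wrist_force: [-2.3, 1.8, 6.1]
width: 20.5
t: 6.97
tool_pos: [492.7, -126.8, 30.3]
orientation: [[-0.981, -0.196, -0.0], [-0.196, 0.981, 0.0], [0.0, 0.0, -1.0]]
wrist_force: [-5.0, 3.4, 11.7]
width: 20.8
```

Contact shows 6 to 12 N upward, so it is seated. Releasing and lifting.

```bash
python3 -m handwheel '[[0,0,-0.001,0,0,0],[0,0,0,0,0,0],[0,0,0,0,0,0],[0,0,0,0,0,0]]' 0.048
python3 -m handwheel '[[0,0,-0.015,0,0,0],[0,0,-0.025,0,0,0],[0,0,-0.035,0,0,0],[0,0,-0.035,0,0,0],[0,0,0,0,0,0]]'
python3 -c "
from h import *
plan(S,6,-32,145,step=33)
im=eyes.snapshot('side');c=cv2.resize(im[60:260,200:440],None,fx=3,fy=3);cv2.imwrite('pics/s8.png',c[:,:,::-1])"
```

```text
t: 7.3
tool_pos: [492.5, -126.8, 29.8]
orientation: [[-0.981, -0.195, -0.0], [-0.195, 0.981, 0.0], [0.0, 0.0, -1.0]]
wrist_force: [0.9, -0.1, -0.0]
width: 48.0
t: 7.72
tool_pos: [496.9, -129.0, 147.4]
orientation: [[-0.981, -0.196, 0.012], [-0.196, 0.981, -0.006], [-0.01, -0.008, -1.0]]
wrist_force: [0.9, -0.3, 0.0]
width: 47.7
t 7.7167 dist 300.4 dz -2.4 rv [-0.3  0.7 25.4] F [ 0.9 -0.3  0. ] w 47.7 n 10
[-0.0061, 0.0294, 0.0001] turn z 2.54
[-0.0048, 0.0297, 0.0001] turn z 2.54
[-0.0034, 0.0298, 0.0001] turn z 2.54
[-0.0021, 0.03, 0.0001] turn z 2.54
[-0.0008, 0.03, 0.0001] turn z 2.54
[0.0005, 0.03, 0.0001] turn z 2.54
[0.0019, 0.03, 0.0001] turn z 2.54
[0.0032, 0.0299, 0.0002] turn z 2.54
[0.0045, 0.0297, 0.0002] turn z 2.54
[0.0058, 0.0295, 0.0002] turn z 2.54
```

View pics/s8.png

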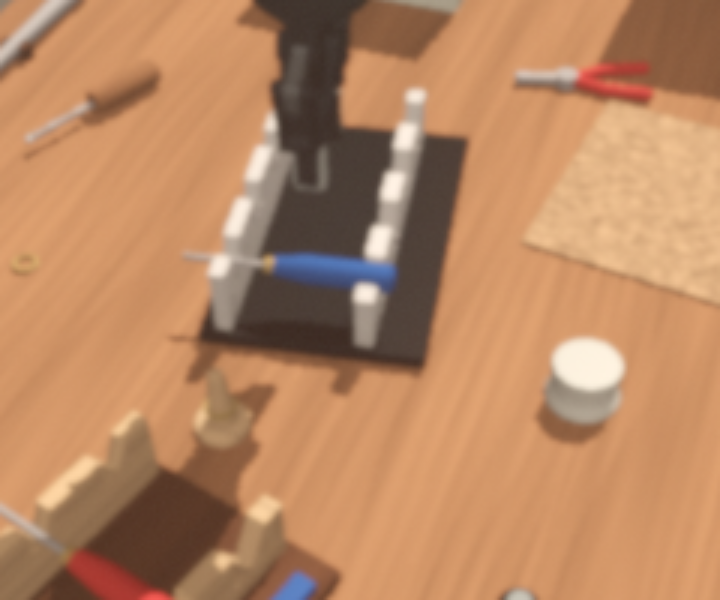

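Blue is seated level. Next is red, at store y = -33.

```bash
python3 -m handwheel '[[-0.0061,0.0294,0,0,0,2.54],[-0.0048,0.0297,0,0,0,2.54],[-0.0034,0.0298,0,0,0,2.54],[-0.0021,0.03,0,0,0,2.54],[-0.0008,0.03,0,0,0,2.54]]'
python3 -m handwheel '[[0.0005,0.03,0,0,0,2.54],[0.0019,0.03,0,0,0,2.54],[0.0032,0.03,0,0,0,2.54],[0.0045,0.0297,0,0,0,2.54],[0.0058,0.0295,0,0,0,2.54]]'
python3 -m handwheel '[[0,0,0,0,0,0],[0,0,0,0,0,0]]'
python3 -c "
from h import *
plan(S,6.5,-32,65,n=3)
im=eyes.snapshot('wrist');cv2.imwrite('pics/w9.png',im[:,:,::-1])"
```

```text
t: 8.18
tool_pos: [492.5, 24.8, 138.5]
orientation: [[-1.0, 0.028, -0.002], [0.028, 1.0, 0.0], [0.002, 0.0, -1.0]]
wrist_force: [1.2, 0.0, 0.7]
width: 47.9
t: 8.6
tool_pos: [493.6, 175.1, 138.4]
orientation: [[-0.969, 0.246, -0.002], [0.246, 0.969, -0.0], [0.002, -0.001, -1.0]]
wrist_force: [1.5, -1.0, -0.0]
width: 48.1
t: 8.77
tool_pos: [493.6, 174.7, 138.5]
orientation: [[-0.971, 0.241, -0.002], [0.241, 0.971, -0.001], [0.002, -0.001, -1.0]]
wrist_force: [-0.1, 0.2, -0.5]
width: 47.8
t 8.7667 dist 73.8 dz -73.5 rv [-0.1 -0.1  0.2] F [-0.1  0.2 -0.5] w 47.8 n 3
[-0.0022, -0.0006, 0.0245] turn z 0.05
[-0.0022, -0.0006, 0.0245] turn z 0.05
[-0.0021, -0.0006, 0.0245] turn z 0.05
```

View pics/w9.png

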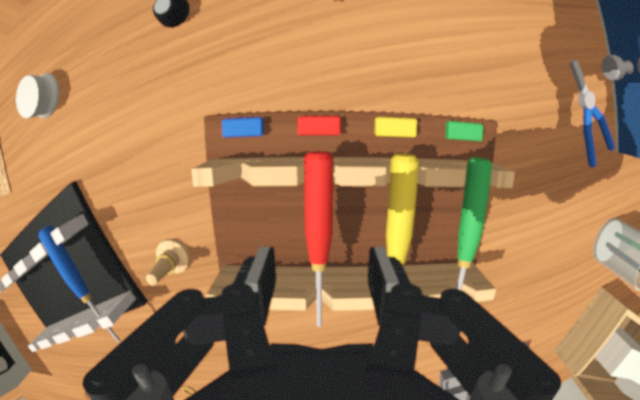

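Red is centred at (318,200) between the fingers. Descending in two calls.

```bash
python3 -m handwheel '[[-0.002,-0.0006,0.0245,0,0,0.1],[-0.002,-0.0006,0.0245,0,0,0.1],[-0.002,-0.0006,0.0245,0,0,0],[0,0,0,0,0,0],[0,0,0,0,0,0]]'
python3 -c "
from h import *
plan(S,6.5,-32.5,31,n=2)"
```

```text
t: 9.23
tool_pos: [498.7, 169.2, 65.1]
orientation: [[-0.969, 0.249, -0.004], [0.249, 0.969, -0.001], [0.004, -0.002, -1.0]]
wrist_force: [0.7, 0.2, 0.8]
width: 47.9
t 9.2333 dist 34.2 dz -34.1 rv [-0.1 -0.2 -0.3] F [0.7 0.2 0.8] w 47.9 n 2
[-0.0001, 0.0008, 0.0171] turn z -0.16
[-0.0001, 0.0008, 0.0171] turn z -0.16
```

```bash
python3 -m handwheel '[[0,0.0008,0.0171,0,0,-0.15],[0,0.0008,0.0171,0,0,-0.15],[0,0,0,0,0,0],[0,0,0,0,0,0]]'
python3 -c "
from h import *
plan(S,6.5,-32.5,31,n=1)"
python3 -m handwheel '[[0,0,0,0,0,0],[0,0,0,0,0,0],[0,0,0,0,0,0],[0,0,0,0,0,0]]' 0.012 45
python3 -c "
from h import *
plan(S,6.5,-32.5,31,n=1)"
```

```text
t: 9.57
tool_pos: [500.8, 171.7, 33.3]
orientation: [[-0.97, 0.243, 0.0], [0.243, 0.97, -0.0], [-0.0, 0.0, -1.0]]
wrist_force: [0.7, -0.5, 0.2]
width: 48.0
t 9.5667 dist 2.9 dz -2.3 rv [0.  0.  0.1] F [ 0.7 -0.5  0.2] w 48.0 n 1
[0.0013, -0.0013, 0.0023] turn z 0.05
t: 9.9
tool_pos: [501.5, 170.3, 34.1]
orientation: [[-0.97, 0.241, 0.001], [0.241, 0.97, -0.003], [-0.002, -0.003, -1.0]]
wrist_force: [-2.5, -8.1, 5.1]
width: 20.9
t 9.9 dist 3.9 dz -3.1 rv [-0.2  0.1  0.1] F [-2.5 -8.1  5.1] w 20.9 n 1
[0.0023, -0.0001, 0.0031] turn z 0.13
```

```bash
python3 -m handwheel '[[0,0,-0.02,0,0,0],[0,0,-0.03,0,0,0],[0,0,-0.03,0,0,0],[0,0,0,0,0,0],[0,0,0,0,0,0]]'
python3 -c "
from h import *
plan(RST,8.5,33,114,step=32)"
```

```text
t: 10.32
tool_pos: [502.7, 172.3, 115.5]
orientation: [[-0.97, 0.242, 0.006], [0.242, 0.97, 0.001], [-0.006, 0.002, -1.0]]
wrist_force: [-0.8, -0.5, -2.0]
width: 20.0
t 10.3167 dist 362.7 dz -1.5 rv [  0.    0.4 -25.1] F [-0.8 -0.5 -2. ] w 20.0 n 12
[-0.0077, -0.0292, 0.0001] turn z -2.09
[-0.0066, -0.0295, 0.0001] turn z -2.09
[-0.0056, -0.0297, 0.0001] turn z -2.09
[-0.0045, -0.0299, 0.0001] turn z -2.09
[-0.0034, -0.03, 0.0001] turn z -2.09
[-0.0023, -0.0301, 0.0001] turn z -2.09
[-0.0012, -0.0302, 0.0001] turn z -2.09
[-0.0001, -0.0302, 0.0001] turn z -2.09
[0.001, -0.0302, 0.0001] turn z -2.09
[0.0021, -0.0301, 0.0001] turn z -2.09
[0.0032, -0.0301, 0.0001] turn z -2.09
[0.0043, -0.0299, 0.0001] turn z -2.09
```

```bash
python3 -m handwheel '[[-0.0077,-0.0292,-0.002,0,0,-2.09],[-0.0066,-0.0295,-0.001,0,0,-2.09],[-0.0056,-0.0297,0,0,0,-2.09],[-0.0045,-0.0299,0,0,0,-2.09],[-0.0034,-0.03,0,0,0,-2.09]]'
python3 -m handwheel '[[-0.0023,-0.0301,0,0,0,-2.09],[-0.0012,-0.0302,0,0,0,-2.09],[-0.0001,-0.0302,0,0,0,-2.09],[0.001,-0.0302,0,0,0,-2.09],[0.0021,-0.0301,0,0,0,-2.09]]'
python3 -m handwheel '[[0.0032,-0.03,0,0,0,-2.09],[0.0043,-0.03,0,0,0,-2.09],[0,0,0,0,0,0],[0,0,0,0,0,0]]'
python3 -c "
from h import *
plan(RST,8.5,33,60,n=3)
im=eyes.snapshot('wrist');cv2.imwrite('pics/w10.png',im[:,:,::-1])
im=eyes.snapshot('side');c=cv2.resize(im[60:260,200:440],None,fx=3,fy=3);cv2.imwrite('pics/s10.png',c[:,:,::-1])"
```

```text
t: 10.73
tool_pos: [501.4, 19.8, 114.4]
orientation: [[-0.998, 0.06, -0.002], [0.06, 0.998, 0.0], [0.002, 0.0, -1.0]]
wrist_force: [1.5, -0.4, -0.4]
width: 20.1
t: 11.15
tool_pos: [503.6, -131.1, 114.3]
orientation: [[-0.993, -0.121, -0.002], [-0.121, 0.993, 0.001], [0.002, 0.001, -1.0]]
wrist_force: [0.6, -0.4, -0.8]
width: 20.5
t: 11.48
tool_pos: [504.7, -191.3, 114.4]
orientation: [[-0.982, -0.189, -0.001], [-0.189, 0.982, 0.001], [0.001, 0.001, -1.0]]
wrist_force: [-0.2, 0.4, 0.0]
width: 20.5
t 11.4833 dist 54.5 dz -54.4 rv [ 0.1 -0.1 -0.2] F [-0.2  0.4  0. ] w 20.5 n 3
[-0.0011, 0.0001, 0.0181] turn z -0.07
[-0.001, 0.0001, 0.0181] turn z -0.07
[-0.001, 0.0001, 0.0181] turn z -0.07
```

View pics/w10.png

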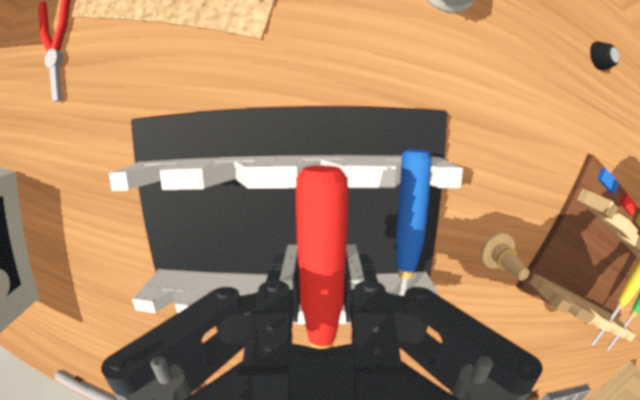

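View pics/s10.png

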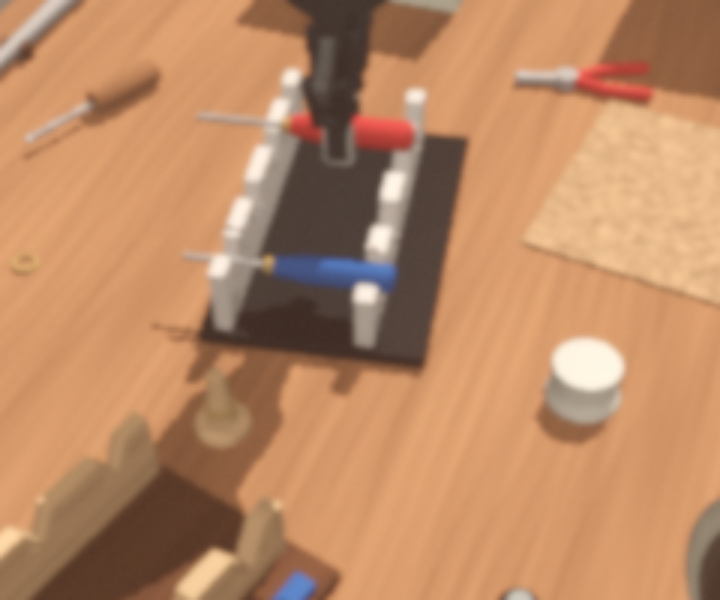

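Red is level and over the second notch from the left, beside blue at (413,205). Lowering.

```bash
python3 -m handwheel '[[-0.001,0,0.02,0,0,-0.2],[-0.001,0,0.02,0,0,0],[-0.001,0,0.018,0,0,0],[0,0,0,0,0,0],[0,0,0,0,0,0]]'
python3 -c "
from h import *
plan(RST,8.5,33,35,n=2)"
```

```text
t: 12.0
tool_pos: [507.4, -188.0, 56.3]
orientation: [[-0.98, -0.197, -0.003], [-0.197, 0.98, 0.002], [0.002, 0.002, -1.0]]
wrist_force: [-0.2, 0.6, -0.4]
width: 20.4
t 12.0 dist 21.4 dz -21.3 rv [ 0.1 -0.1  0.2] F [-0.2  0.6 -0.4] w 20.4 n 2
[0.0001, -0.0012, 0.0106] turn z 0.12
[0.0001, -0.0012, 0.0106] turn z 0.12
```

```bash
python3 -m handwheel '[[0,-0.0011,0.0108,0,0,0.1],[0,-0.0011,0.0106,0,0,0.1],[0,0,0,0,0,0],[0,0,0,0,0,0]]'
python3 -m handwheel '[[0,0,0.0007,0,0,0],[0,0,0,0,0,0],[0,0,0,0,0,0]]'
python3 -c "
from h import *
plan(RST,8.5,33,34,n=1)"
```

```text
t: 12.33
tool_pos: [508.6, -191.7, 35.5]
orientation: [[-0.981, -0.192, -0.001], [-0.192, 0.981, 0.001], [0.001, 0.001, -1.0]]
wrist_force: [-0.0, 1.1, -1.2]
width: 20.4
t: 12.58
tool_pos: [508.6, -191.8, 35.4]
orientation: [[-0.981, -0.192, -0.0], [-0.192, 0.981, 0.001], [0.0, 0.001, -1.0]]
wrist_force: [-2.1, 4.0, 4.0]
width: 20.5
t 12.5833 dist 2.2 dz -1.4 rv [ 0. -0. -0.] F [-2.1  4.   4. ] w 20.5 n 1
[0.0007, 0.0015, 0.0014] turn z -0.04
```

```bash
python3 -m handwheel '[[0,0.0008,0,0,0,0],[0,0.0005,0.0008,0,0,0],[0,0,0,0,0,0],[0,0,0,0,0,0]]'
python3 -c "
from h import *
plan(RST,8.5,33,34,n=1)"
```

```text
t: 12.92
tool_pos: [508.8, -191.1, 34.5]
orientation: [[-0.981, -0.192, 0.001], [-0.192, 0.981, -0.001], [-0.001, -0.001, -1.0]]
wrist_force: [0.6, 0.7, -0.7]
width: 20.8
t 12.9167 dist 1.5 dz -0.5 rv [-0.   0.  -0.1] F [ 0.6  0.7 -0.7] w 20.8 n 1
[0.001, 0.001, 0.0005] turn z -0.06
```

```bash
python3 -m handwheel '[[0,0.0005,0.0009,0,0,0],[0,0,0.0006,0,0,0],[0,0,0,0,0,0],[0,0,0,0,0,0]]'
python3 -c "
from h import *
plan(RST,8.5,33,34,n=1)
im=eyes.snapshot('side');c=cv2.resize(im[60:260,200:440],None,fx=3,fy=3);cv2.imwrite('pics/s11.png',c[:,:,::-1])"
```

```text
t: 13.25
tool_pos: [508.9, -190.9, 33.9]
orientation: [[-0.981, -0.192, 0.001], [-0.192, 0.981, -0.001], [-0.0, -0.001, -1.0]]
wrist_force: [-2.2, 1.1, 6.5]
width: 20.5
t 13.25 dist 1.4 dz 0.1 rv [-0.1  0.  -0. ] F [-2.2  1.1  6.5] w 20.5 n 1
[0.0011, 0.0007, -0.0001] turn z -0.04
```

View pics/s11.png

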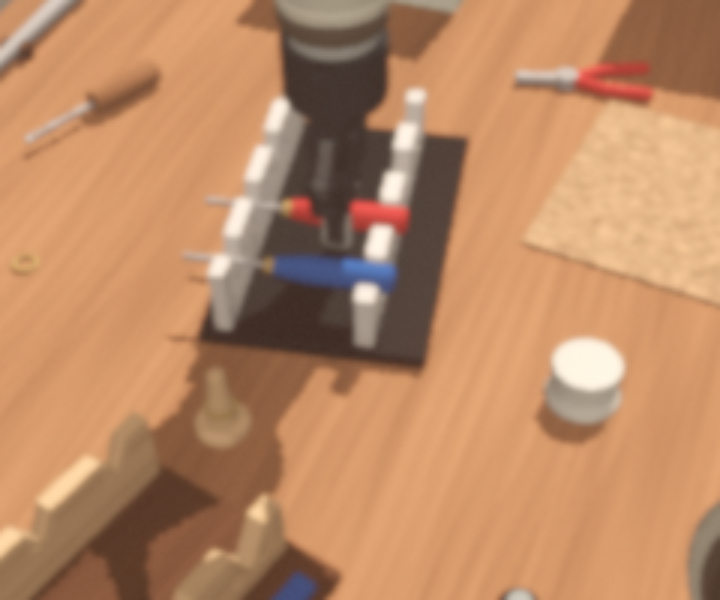

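Red is seated, with 6.5 N mostly vertical. Release, lift, then go for yellow.

```bash
python3 -m handwheel '[[0,0,-0.0005,0,0,0],[0,0,0,0,0,0],[0,0,0,0,0,0],[0,0,0,0,0,0]]' 0.048
python3 -m handwheel '[[0,0,-0.015,0,0,0],[0,0,-0.025,0,0,0],[0,0,-0.035,0,0,0],[0,0,-0.03,0,0,0],[0,0,0,0,0,0]]'
python3 -c "
from h import *
plan(S,7,33.5,140,step=36)
im=eyes.snapshot('side');c=cv2.resize(im[60:260,200:440],None,fx=3,fy=3);cv2.imwrite('pics/s12.png',c[:,:,::-1])"
```

```text
t: 13.63
tool_pos: [508.3, -190.3, 33.1]
orientation: [[-0.981, -0.192, -0.0], [-0.192, 0.981, 0.0], [0.0, 0.0, -1.0]]
wrist_force: [0.1, -1.3, 0.2]
width: 47.8
t: 14.05
tool_pos: [512.2, -192.7, 145.4]
orientation: [[-0.981, -0.192, 0.01], [-0.192, 0.981, -0.007], [-0.009, -0.009, -1.0]]
wrist_force: [0.8, -0.8, 0.6]
width: 48.0
t 14.05 dist 427.4 dz -5.4 rv [-0.4  0.6 25.2] F [ 0.8 -0.8  0.6] w 48.0 n 12
[-0.0071, 0.0349, 0.0002] turn z 2.1
[-0.0058, 0.0351, 0.0002] turn z 2.1
[-0.0045, 0.0353, 0.0002] turn z 2.1
[-0.0033, 0.0355, 0.0003] turn z 2.1
[-0.002, 0.0356, 0.0003] turn z 2.1
[-0.0006, 0.0356, 0.0003] turn z 2.1
[0.0007, 0.0356, 0.0003] turn z 2.1
[0.002, 0.0356, 0.0003] turn z 2.1
[0.0033, 0.0355, 0.0003] turn z 2.1
[0.0045, 0.0353, 0.0004] turn z 2.1
[0.0058, 0.0351, 0.0004] turn z 2.1
[0.0071, 0.0349, 0.0004] turn z 2.1
```

View pics/s12.png

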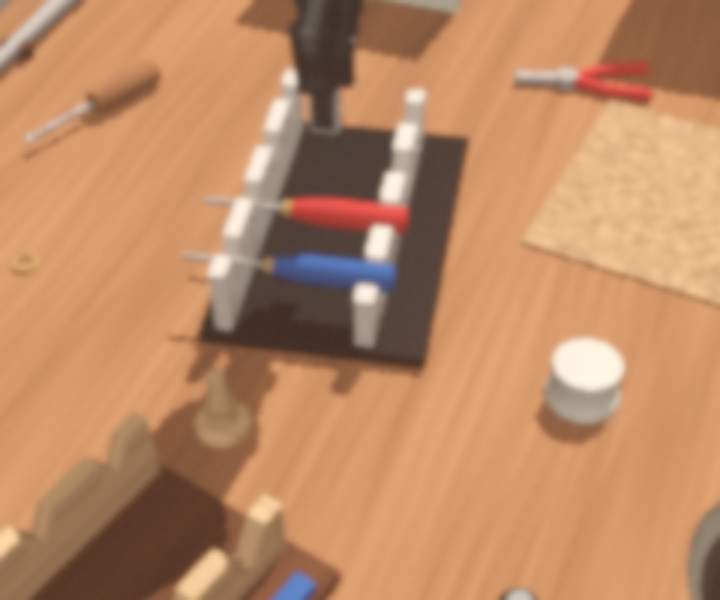

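Both are seated level. Moving to yellow.

```bash
python3 -m handwheel '[[-0.0071,0.0349,0,0,0,2.1],[-0.0058,0.0351,0,0,0,2.1],[-0.0045,0.0353,0,0,0,2.1],[-0.0033,0.0355,0,0,0,2.1],[-0.002,0.0356,0,0,0,2.1]]'
python3 -m handwheel '[[-0.0006,0.0356,0,0,0,2.1],[0.0007,0.0356,0,0,0,2.1],[0.002,0.0356,0,0,0,2.1],[0.0033,0.0355,0,0,0,2.1],[0.0045,0.0353,0,0,0,2.1]]'
python3 -m handwheel '[[0.0058,0.0351,0,0,0,2.1],[0.0071,0.0345,0,0,0,2.1],[0,0,0,0,0,0],[0,0,0,0,0,0]]'
python3 -c "
from h import *
plan(S,7,33,65,n=3)
im=eyes.snapshot('wrist');cv2.imwrite('pics/w13.png',im[:,:,::-1])"
```

```text
t: 14.52
tool_pos: [508.7, -10.5, 136.8]
orientation: [[-1.0, -0.007, -0.002], [-0.007, 1.0, 0.001], [0.002, 0.001, -1.0]]
wrist_force: [0.8, -0.5, -1.0]
width: 47.8
t: 14.93
tool_pos: [510.0, 167.6, 136.8]
orientation: [[-0.985, 0.175, -0.002], [0.175, 0.985, -0.0], [0.002, -0.001, -1.0]]
wrist_force: [1.5, -1.1, 0.2]
width: 48.0
t: 15.27
tool_pos: [510.6, 238.0, 136.7]
orientation: [[-0.97, 0.241, -0.003], [0.241, 0.971, -0.001], [0.002, -0.001, -1.0]]
wrist_force: [-0.1, -0.3, 0.4]
width: 47.9
t 15.2667 dist 71.9 dz -71.7 rv [-0.1 -0.1  0.1] F [-0.1 -0.3  0.4] w 47.9 n 3
[-0.002, -0.0008, 0.0239] turn z 0.05
[-0.002, -0.0008, 0.0239] turn z 0.05
[-0.0019, -0.0008, 0.0239] turn z 0.05
```

View pics/w13.png

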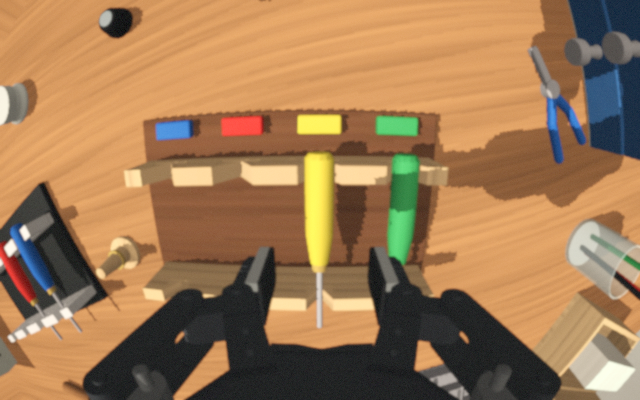

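Yellow is centred at (319,205).

```bash
python3 -m handwheel '[[-0.002,-0.0006,0.024,0,0,0.1],[-0.002,-0.0006,0.024,0,0,0.1],[-0.002,-0.0006,0.024,0,0,0],[0,0,0,0,0,0],[0,0,0,0,0,0]]'
python3 -c "
from h import *
plan(S,7.5,33,32.5,n=2)"
```

```text
t: 15.73
tool_pos: [516.0, 231.9, 64.8]
orientation: [[-0.968, 0.249, -0.004], [0.249, 0.968, -0.001], [0.004, -0.002, -1.0]]
wrist_force: [0.4, 0.2, 0.2]
width: 48.4
t 15.7333 dist 32.4 dz -32.3 rv [-0.1 -0.2 -0.3] F [0.4 0.2 0.2] w 48.4 n 2
[0.0001, 0.0011, 0.0162] turn z -0.17
[0.0002, 0.0011, 0.0162] turn z -0.17
```

```bash
python3 -m handwheel '[[0.0004,0.0006,0.0165,0,0,-0.1],[0.0004,0.0005,0.0165,0,0,-0.1],[0,0,0,0,0,0],[0,0,0,0,0,0]]'
python3 -c "
from h import *
plan(S,7.5,33,32.5,n=1)"
python3 -m handwheel '[[0,0,0,0,0,0],[0,0,0,0,0,0],[0,0,0,0,0,0],[0,0,0,0,0,0]]' 0.012 45
python3 -c "
from h import *
plan(S,7.5,33,32.5,n=1)"
python3 -m handwheel '[[0,0,-0.02,0,0,0],[0,0,-0.03,0,0,0],[0,0,-0.03,0,0,0],[0,0,0,0,0,0],[0,0,0,0,0,0]]'
python3 -c "
from h import *
plan(RST,8.5,-33,114,step=35)"
```

```text
t: 16.07
tool_pos: [517.1, 234.4, 34.3]
orientation: [[-0.97, 0.245, 0.0], [0.245, 0.97, 0.0], [-0.0, 0.0, -1.0]]
wrist_force: [-1.3, 0.4, 0.5]
width: 48.4
t 16.0667 dist 2.1 dz -1.8 rv [ 0.   0.  -0.1] F [-1.3  0.4  0.5] w 48.4 n 1
[0.0009, -0.0006, 0.0018] turn z -0.08
t: 16.4
tool_pos: [518.0, 234.2, 35.2]
orientation: [[-0.97, 0.244, 0.002], [0.244, 0.97, -0.001], [-0.002, -0.0, -1.0]]
wrist_force: [-2.2, -4.1, 5.8]
width: 20.8
t 16.4 dist 3.3 dz -2.7 rv [-0.   0.1 -0. ] F [-2.2 -4.1  5.8] w 20.8 n 1
[0.0018, -0.0006, 0.0027] turn z -0.02
t: 16.82
tool_pos: [518.9, 235.3, 116.3]
orientation: [[-0.97, 0.244, 0.006], [0.244, 0.97, 0.002], [-0.005, 0.003, -1.0]]
wrist_force: [-0.3, 0.2, -0.5]
width: 20.5
t 16.8167 dist 490.5 dz -2.3 rv [  0.1   0.3 -25.2] F [-0.3  0.2 -0.5] w 20.5 n 15
[-0.0081, -0.0317, 0.0001] turn z -1.68
[-0.0072, -0.0319, 0.0001] turn z -1.68
[-0.0062, -0.0321, 0.0001] turn z -1.68
[-0.0053, -0.0323, 0.0001] turn z -1.68
[-0.0043, -0.0324, 0.0001] turn z -1.68
[-0.0034, -0.0325, 0.0001] turn z -1.68
[-0.0024, -0.0326, 0.0001] turn z -1.68
[-0.0014, -0.0327, 0.0001] turn z -1.68
[-0.0005, -0.0327, 0.0001] turn z -1.68
[0.0005, -0.0327, 0.0001] turn z -1.68
[0.0014, -0.0327, 0.0001] turn z -1.68
[0.0024, -0.0326, 0.0001] turn z -1.68
[0.0033, -0.0325, 0.0001] turn z -1.68
[0.0043, -0.0324, 0.0001] turn z -1.68
[0.0053, -0.0323, 0.0001] turn z -1.68
```

```bash
python3 -m handwheel '[[-0.0081,-0.0317,-0.002,0,0,-1.68],[-0.0072,-0.0319,-0.001,0,0,-1.68],[-0.0062,-0.0321,0,0,0,-1.68],[-0.0053,-0.0323,0,0,0,-1.68],[-0.0043,-0.0324,0,0,0,-1.68]]'
python3 -m handwheel '[[-0.0034,-0.0325,0,0,0,-1.68],[-0.0024,-0.0326,0,0,0,-1.68],[-0.0014,-0.0327,0,0,0,-1.68],[-0.0005,-0.0327,0,0,0,-1.68],[0.0005,-0.0327,0,0,0,-1.68]]'
python3 -m handwheel '[[0.0014,-0.0327,0,0,0,-1.68],[0.0024,-0.0326,0,0,0,-1.68],[0.0033,-0.0325,0,0,0,-1.68],[0.0043,-0.0324,0,0,0,-1.68],[0.0053,-0.0323,0,0,0,-1.68]]'
python3 -m handwheel '[[0,0,0,0,0,0],[0,0,0,0,0,0]]'
python3 -c "
from h import *
plan(RST,9,-33,60,n=3)
im=eyes.snapshot('wrist');cv2.imwrite('pics/w14.png',im[:,:,::-1])"
```

```text
t: 17.23
tool_pos: [516.1, 70.0, 115.0]
orientation: [[-0.995, 0.098, -0.002], [0.098, 0.995, 0.0], [0.002, 0.0, -1.0]]
wrist_force: [-0.1, -0.2, -0.2]
width: 20.9
t: 17.65
tool_pos: [516.6, -93.4, 115.0]
orientation: [[-0.999, -0.048, -0.002], [-0.048, 0.999, 0.001], [0.002, 0.001, -1.0]]
wrist_force: [0.4, -0.2, -0.6]
width: 20.5
t: 18.07
tool_pos: [517.1, -256.7, 114.8]
orientation: [[-0.981, -0.193, -0.002], [-0.193, 0.981, 0.002], [0.001, 0.002, -1.0]]
wrist_force: [0.6, 0.3, -1.0]
width: 20.8
t: 18.23
tool_pos: [517.3, -256.7, 115.1]
orientation: [[-0.982, -0.189, -0.002], [-0.189, 0.982, 0.002], [0.001, 0.002, -1.0]]
wrist_force: [-0.9, 0.2, -1.2]
width: 20.3
t 18.2333 dist 55.2 dz -55.1 rv [ 0.1 -0.1 -0.2] F [-0.9  0.2 -1.2] w 20.3 n 3
[-0.0013, 0.0003, 0.0184] turn z -0.07
[-0.0013, 0.0003, 0.0184] turn z -0.07
[-0.0013, 0.0003, 0.0184] turn z -0.07
```

View pics/w14.png

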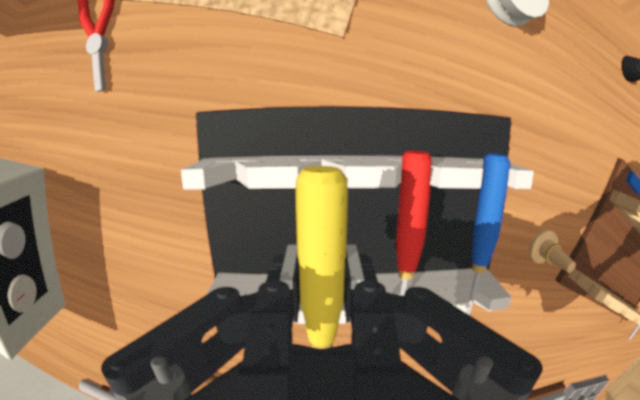

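Yellow is over the third notch, with red (415,210) and blue (492,210) seated. Lowering.

```bash
python3 -m handwheel '[[-0.001,0,0.02,0,0,-0.2],[-0.001,0,0.02,0,0,0],[-0.001,0,0.018,0,0,0],[0,0,0,0,0,0],[0,0,0,0,0,0]]'
python3 -c "
from h import *
plan(RST,8.5,-32.5,37,n=2)"
```

```text
t: 18.7
tool_pos: [520.1, -253.0, 57.1]
orientation: [[-0.981, -0.196, -0.003], [-0.196, 0.981, 0.003], [0.002, 0.003, -1.0]]
wrist_force: [0.6, 0.2, -0.5]
width: 20.2
t 18.7 dist 20.1 dz -20.1 rv [ 0.2 -0.1  0.2] F [ 0.6  0.2 -0.5] w 20.2 n 2
[0.0001, -0.0008, 0.01] turn z 0.12
[0.0001, -0.0008, 0.01] turn z 0.12
```

```bash
python3 -m handwheel '[[0,-0.0003,0.01,0,0,0.1],[0,-0.0003,0.01,0,0,0],[0,0,0,0,0,0],[0,0,0,0,0,0]]'
python3 -c "
from h import *
plan(RST,8.5,-32.5,35,n=1)"
python3 -m handwheel '[[0,0,0.001,0,0,0],[0,0,0,0,0,0],[0,0,0,0,0,0]]'
python3 -c "
from h import *
plan(RST,8.5,-32.5,35,n=1)"
```

```text
t: 19.03
tool_pos: [520.9, -255.5, 38.0]
orientation: [[-0.981, -0.193, -0.001], [-0.193, 0.981, 0.001], [0.001, 0.001, -1.0]]
wrist_force: [-0.7, -0.8, 0.1]
width: 20.3
t 19.0333 dist 3.2 dz -3.0 rv [ 0.  -0.   0.1] F [-0.7 -0.8  0.1] w 20.3 n 1
[0.0005, 0.001, 0.003] turn z 0.05
t: 19.28
tool_pos: [521.4, -256.0, 37.8]
orientation: [[-0.981, -0.193, 0.0], [-0.193, 0.981, -0.0], [-0.0, -0.0, -1.0]]
wrist_force: [-0.3, -0.1, 0.4]
width: 20.4
t 19.2833 dist 3.3 dz -2.8 rv [-0.  0.  0.] F [-0.3 -0.1  0.4] w 20.4 n 1
[0.0009, 0.0016, 0.0028] turn z 0.05
```

```bash
python3 -m handwheel '[[0,0.001,0.0012,0,0,0],[0,0.0002,0.001,0,0,0],[0,0,0,0,0,0],[0,0,0,0,0,0]]'
python3 -m handwheel '[[0,0,0.0007,0,0,0],[0,0,0,0,0,0],[0,0,0,0,0,0]]'
python3 -c "
from h import *
plan(RST,8.5,-32.5,35,n=1)"
```

```text
t: 19.62
tool_pos: [521.6, -255.4, 35.8]
orientation: [[-0.981, -0.193, 0.001], [-0.193, 0.981, -0.001], [-0.001, -0.002, -1.0]]
wrist_force: [1.2, -1.9, 2.8]
width: 20.6
t: 19.87
tool_pos: [521.7, -255.6, 35.4]
orientation: [[-0.981, -0.193, 0.002], [-0.193, 0.981, -0.002], [-0.001, -0.002, -1.0]]
wrist_force: [-0.5, -2.6, 4.5]
width: 20.6
t 19.8667 dist 1.7 dz -0.4 rv [-0.1  0.1  0. ] F [-0.5 -2.6  4.5] w 20.6 n 1
[0.0012, 0.0012, 0.0004] turn z 0.05
```

```bash
python3 -m handwheel '[[0,-0.0006,0.0004,0,0,0],[0,0,0.0004,0,0,0],[0,0,0,0,0,0],[0,0,0,0,0,0]]'
python3 -c "
from h import *
plan(RST,8.5,-32.5,35,n=1)
im=eyes.snapshot('side');c=cv2.resize(im[60:260,200:440],None,fx=3,fy=3);cv2.imwrite('pics/s15.png',c[:,:,::-1])"
```

```text
t: 20.2
tool_pos: [521.7, -255.6, 35.3]
orientation: [[-0.981, -0.193, 0.001], [-0.193, 0.981, -0.001], [-0.001, -0.001, -1.0]]
wrist_force: [-2.9, 1.3, 11.9]
width: 20.7
t 20.2 dist 1.8 dz -0.3 rv [-0.   0.   0.1] F [-2.9  1.3 11.9] w 20.7 n 1
[0.0013, 0.0012, 0.0003] turn z 0.05
```

View pics/s15.png

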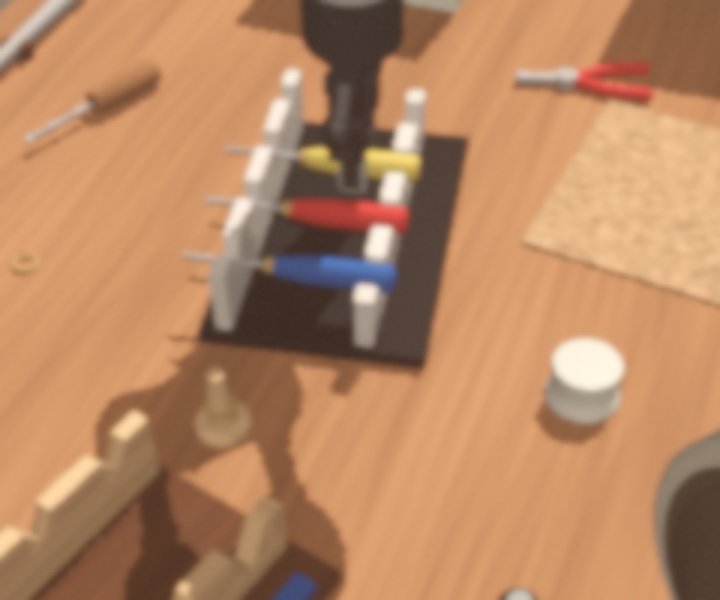

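Yellow is seated, with 12 N vertical. Release, lift and go for green.

```bash
python3 -m handwheel '[[0,0,-0.001,0,0,0],[0,0,0,0,0,0],[0,0,0,0,0,0],[0,0,0,0,0,0]]' 0.048
python3 -m handwheel '[[0,0,-0.015,0,0,0],[0,0,-0.025,0,0,0],[0,0,-0.035,0,0,0],[0,0,-0.03,0,0,0],[0,0,0,0,0,0]]'
python3 -m handwheel '[[0,0,0,0,0,0]]'
python3 -c "
from h import *
plan(S,9,98.5,138,step=37)"
```

```text
t: 20.58
tool_pos: [520.5, -254.5, 33.8]
orientation: [[-0.981, -0.193, -0.001], [-0.193, 0.981, 0.001], [0.001, 0.002, -1.0]]
wrist_force: [-0.7, 0.3, 0.1]
width: 48.2
t: 21.0
tool_pos: [524.5, -257.6, 146.6]
orientation: [[-0.981, -0.194, 0.009], [-0.194, 0.981, -0.007], [-0.008, -0.009, -1.0]]
wrist_force: [0.8, -1.9, 1.0]
width: 48.1
t: 21.08
tool_pos: [522.2, -255.9, 141.6]
orientation: [[-0.981, -0.193, 0.003], [-0.193, 0.981, -0.002], [-0.003, -0.003, -1.0]]
wrist_force: [0.3, -0.4, -0.8]
width: 48.2
t 21.0833 dist 553.3 dz -3.6 rv [-0.1  0.2 25.3] F [ 0.3 -0.4 -0.8] w 48.2 n 15
[-0.0079, 0.036, 0.0002] turn z 1.68
[-0.0068, 0.0363, 0.0002] turn z 1.68
[-0.0057, 0.0364, 0.0002] turn z 1.68
[-0.0047, 0.0366, 0.0002] turn z 1.68
[-0.0036, 0.0367, 0.0002] turn z 1.68
[-0.0025, 0.0368, 0.0002] turn z 1.68
[-0.0014, 0.0369, 0.0002] turn z 1.68
[-0.0003, 0.0369, 0.0002] turn z 1.68
[0.0007, 0.0369, 0.0002] turn z 1.68
[0.0018, 0.0368, 0.0002] turn z 1.68
[0.0029, 0.0368, 0.0002] turn z 1.68
[0.004, 0.0367, 0.0002] turn z 1.68
[0.0051, 0.0365, 0.0002] turn z 1.68
[0.0061, 0.0364, 0.0002] turn z 1.68
[0.0072, 0.0362, 0.0002] turn z 1.68
```

```bash
python3 -m handwheel '[[-0.0079,0.036,0,0,0,1.68],[-0.0068,0.0363,0,0,0,1.68],[-0.0057,0.0364,0,0,0,1.68],[-0.0047,0.0366,0,0,0,1.68],[-0.0036,0.0367,0,0,0,1.68]]'
python3 -m handwheel '[[-0.0025,0.0368,0,0,0,1.68],[-0.0014,0.0369,0,0,0,1.68],[-0.0003,0.0369,0,0,0,1.68],[0.0007,0.0369,0,0,0,1.68],[0.0018,0.0368,0,0,0,1.68]]'
python3 -m handwheel '[[0.0029,0.0368,0,0,0,1.68],[0.004,0.0367,0,0,0,1.68],[0.0051,0.0365,0,0,0,1.68],[0.0061,0.0364,0,0,0,1.68],[0.0072,0.0355,0,0,0,1.68]]'
python3 -m handwheel '[[0,0,0,0,0,0],[0,0,0,0,0,0]]'
python3 -c "
from h import *
plan(S,9.5,98.5,65,n=3)
im=eyes.snapshot('wrist');cv2.imwrite('pics/w16.png',im[:,:,::-1])
im=eyes.snapshot('side');c=cv2.resize(im[60:260,200:440],None,fx=3,fy=3);cv2.imwrite('pics/s16.png',c[:,:,::-1])"
```

```text
t: 21.5
tool_pos: [523.1, -68.7, 137.4]
orientation: [[-0.999, -0.046, -0.004], [-0.046, 0.999, 0.002], [0.004, 0.002, -1.0]]
wrist_force: [0.2, -0.3, 0.9]
width: 48.2
t: 21.92
tool_pos: [526.7, 115.5, 137.4]
orientation: [[-0.995, 0.1, -0.004], [0.1, 0.995, 0.0], [0.004, -0.0, -1.0]]
wrist_force: [0.1, -0.6, 0.3]
width: 48.2
t: 22.33
tool_pos: [530.1, 298.9, 137.1]
orientation: [[-0.97, 0.244, -0.004], [0.244, 0.97, -0.001], [0.004, -0.002, -1.0]]
wrist_force: [1.2, 0.2, -0.2]
width: 48.6
t: 22.5
tool_pos: [530.2, 298.6, 137.2]
orientation: [[-0.971, 0.239, -0.004], [0.239, 0.971, -0.001], [0.003, -0.002, -1.0]]
wrist_force: [0.5, -0.9, -0.4]
width: 48.0
t 22.5 dist 72.3 dz -72.2 rv [-0.1 -0.2  0.2] F [ 0.5 -0.9 -0.4] w 48.0 n 3
[-0.0015, -0.0001, 0.024] turn z 0.08
[-0.0014, -0.0001, 0.024] turn z 0.08
[-0.0014, -0.0002, 0.024] turn z 0.08
```

View pics/w16.png

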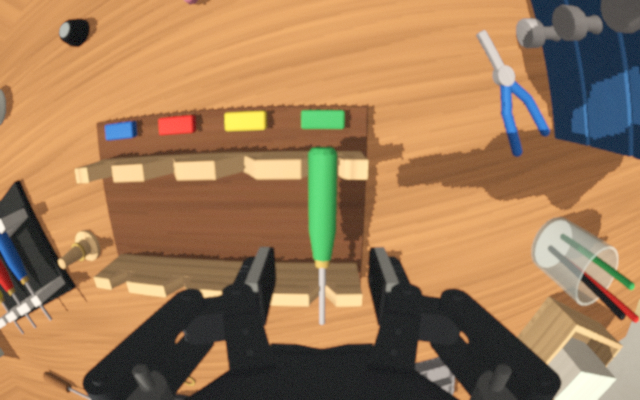

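View pics/s16.png

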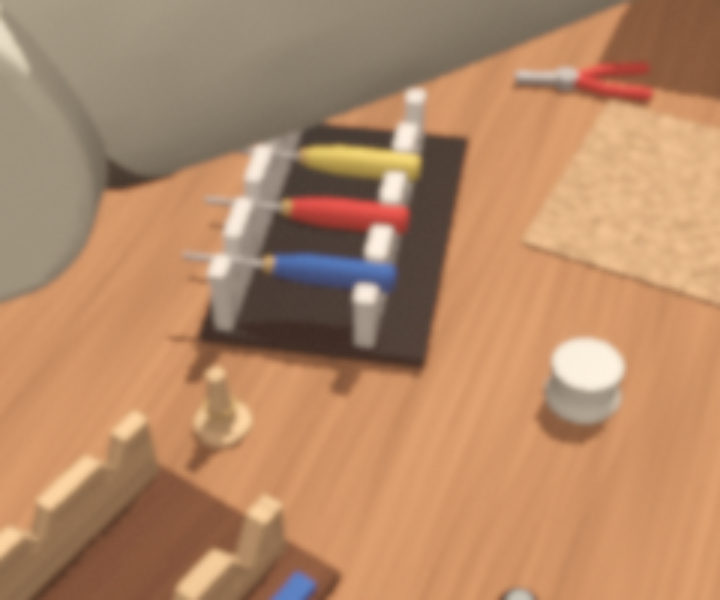

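Green is centred at (322,200). The three placed gravers are seated.

```bash
python3 -m handwheel '[[-0.0015,0,0.024,0,0,0.1],[-0.0015,0,0.024,0,0,0.1],[-0.0015,0,0.024,0,0,0],[0,0,0,0,0,0],[0,0,0,0,0,0]]'
python3 -c "
from h import *
plan(S,9.5,98.5,32.5,n=2)"
```

```text
t: 23.02
tool_pos: [535.0, 294.5, 66.0]
orientation: [[-0.969, 0.248, -0.004], [0.248, 0.969, -0.002], [0.004, -0.003, -1.0]]
wrist_force: [1.0, -0.2, -0.4]
width: 47.6
t 23.0167 dist 33.6 dz -33.5 rv [-0.1 -0.2 -0.2] F [ 1.  -0.2 -0.4] w 47.6 n 2
[0.0007, 0.0012, 0.0168] turn z -0.12
[0.0008, 0.0012, 0.0168] turn z -0.12
```

```bash
python3 -m handwheel '[[0.0005,0.0007,0.017,0,0,-0.1],[0.0005,0.0006,0.017,0,0,-0.1],[0,0,0,0,0,0],[0,0,0,0,0,0]]'
python3 -c "
from h import *
plan(S,9.5,98.5,32.5,n=1)"
python3 -m handwheel '[[0,0,0,0,0,0],[0,0,0,0,0,0],[0,0,0,0,0,0],[0,0,0,0,0,0]]' 0.012 45
python3 -c "
from h import *
plan(S,9.5,98.5,32.5,n=1)"
python3 -m handwheel '[[0,0,-0.02,0,0,0],[0,0,-0.03,0,0,0],[0,0,-0.03,0,0,0],[0,0,0,0,0,0],[0,0,0,0,0,0]]'
python3 -c "
from h import *
plan(RST,8.5,-98.5,114,step=36)"
```

```text
t: 23.35
tool_pos: [535.9, 297.4, 34.6]
orientation: [[-0.97, 0.243, 0.0], [0.243, 0.97, -0.0], [-0.0, -0.0, -1.0]]
wrist_force: [0.1, 0.6, 1.0]
width: 48.0
t 23.35 dist 2.9 dz -2.1 rv [-0.  0.  0.] F [0.1 0.6 1. ] w 48.0 n 1
[0.0018, -0.0007, 0.0021] turn z 0.02
t: 23.68
tool_pos: [536.9, 297.5, 35.7]
orientation: [[-0.97, 0.242, 0.002], [0.242, 0.97, -0.0], [-0.002, 0.0, -1.0]]
wrist_force: [-1.6, -4.2, 5.2]
width: 20.1
t 23.6833 dist 4.4 dz -3.2 rv [0.  0.1 0.1] F [-1.6 -4.2  5.2] w 20.1 n 1
[0.0028, -0.0011, 0.0032] turn z 0.07
t: 24.1
tool_pos: [537.7, 298.6, 116.9]
orientation: [[-0.97, 0.243, 0.006], [0.243, 0.97, 0.002], [-0.005, 0.003, -1.0]]
wrist_force: [-1.0, -0.4, -2.3]
width: 20.4
t 24.1 dist 618.0 dz -2.9 rv [  0.1   0.3 -25.1] F [-1.  -0.4 -2.3] w 20.4 n 18
[-0.0081, -0.0334, 0.0001] turn z -1.4
[-0.0073, -0.0336, 0.0001] turn z -1.4
[-0.0064, -0.0337, 0.0001] turn z -1.4
[-0.0056, -0.0339, 0.0001] turn z -1.4
[-0.0048, -0.034, 0.0001] turn z -1.4
[-0.004, -0.0341, 0.0001] turn z -1.4
[-0.0031, -0.0342, 0.0001] turn z -1.4
[-0.0023, -0.0343, 0.0001] turn z -1.4
[-0.0015, -0.0343, 0.0001] turn z -1.4
[-0.0006, -0.0343, 0.0001] turn z -1.4
[0.0002, -0.0343, 0.0001] turn z -1.4
[0.0011, -0.0343, 0.0001] turn z -1.4
[0.0019, -0.0343, 0.0001] turn z -1.4
[0.0027, -0.0342, 0.0001] turn z -1.4
[0.0036, -0.0341, 0.0001] turn z -1.4
[0.0044, -0.0341, 0.0001] turn z -1.4
[0.0052, -0.0339, 0.0001] turn z -1.4
[0.006, -0.0338, 0.0002] turn z -1.4
```

```bash
python3 -m handwheel '[[-0.0081,-0.0334,-0.002,0,0,-1.4],[-0.0073,-0.0336,-0.001,0,0,-1.4],[-0.0064,-0.0337,0,0,0,-1.4],[-0.0056,-0.0339,0,0,0,-1.4],[-0.0048,-0.034,0,0,0,-1.4]]'
python3 -m handwheel '[[-0.004,-0.0341,0,0,0,-1.4],[-0.0031,-0.0342,0,0,0,-1.4],[-0.0023,-0.0343,0,0,0,-1.4],[-0.0015,-0.0343,0,0,0,-1.4],[-0.0006,-0.0343,0,0,0,-1.4]]'
python3 -m handwheel '[[0.0002,-0.0343,0,0,0,-1.4],[0.0011,-0.0343,0,0,0,-1.4],[0.0019,-0.0343,0,0,0,-1.4],[0.0027,-0.0342,0,0,0,-1.4],[0.0036,-0.0341,0,0,0,-1.4]]'
python3 -m handwheel '[[0.0044,-0.0341,0,0,0,-1.4],[0.0052,-0.0339,0,0,0,-1.4],[0.006,-0.033,0,0,0,-1.4],[0,0,0,0,0,0],[0,0,0,0,0,0]]'
python3 -c "
from h import *
plan(RST,9.5,-99,60,n=3)
im=eyes.snapshot('wrist');cv2.imwrite('pics/w17.png',im[:,:,::-1])"
```

```text
t: 24.52
tool_pos: [533.0, 124.7, 115.2]
orientation: [[-0.993, 0.121, -0.002], [0.121, 0.993, 0.0], [0.002, -0.0, -1.0]]
wrist_force: [-0.0, -0.0, -0.1]
width: 20.3
t: 24.93
tool_pos: [531.9, -46.9, 115.3]
orientation: [[-1.0, -0.0, -0.002], [-0.0, 1.0, 0.001], [0.002, 0.001, -1.0]]
wrist_force: [-0.5, 0.6, -0.1]
width: 20.3
t: 25.35
tool_pos: [530.8, -218.3, 115.2]
orientation: [[-0.993, -0.122, -0.002], [-0.122, 0.993, 0.002], [0.002, 0.002, -1.0]]
wrist_force: [0.1, 1.0, -0.3]
width: 20.5
t: 25.77
tool_pos: [530.1, -320.4, 115.2]
orientation: [[-0.982, -0.19, -0.001], [-0.19, 0.982, 0.002], [0.001, 0.002, -1.0]]
wrist_force: [0.6, 0.8, -0.2]
width: 20.7
t 25.7667 dist 55.3 dz -55.2 rv [ 0.1 -0.1 -0.1] F [ 0.6  0.8 -0.2] w 20.7 n 3
[-0.0013, -0.0001, 0.0184] turn z -0.04
[-0.0013, -0.0, 0.0184] turn z -0.04
[-0.0013, -0.0, 0.0184] turn z -0.04
```

View pics/w17.png

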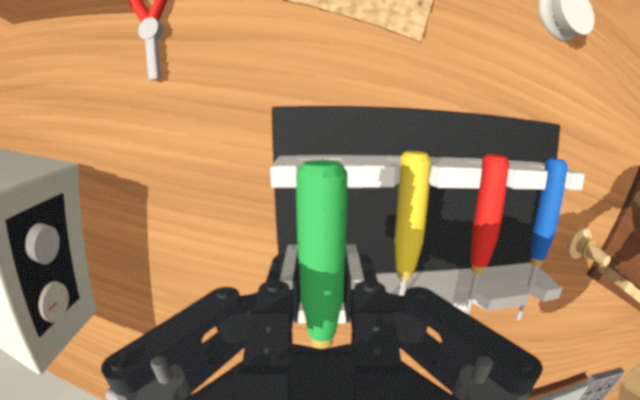

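Green is over the last notch pair, the far right one.

```bash
python3 -m handwheel '[[-0.001,0,0.02,0,0,-0.1],[-0.001,0,0.02,0,0,0],[-0.001,0,0.018,0,0,0],[0,0,0,0,0,0],[0,0,0,0,0,0]]'
python3 -c "
from h import *
plan(RST,9.5,-99,37,n=2)"
```

```text
t: 26.23
tool_pos: [533.2, -316.5, 57.2]
orientation: [[-0.98, -0.197, -0.003], [-0.197, 0.98, 0.003], [0.002, 0.003, -1.0]]
wrist_force: [-0.3, -0.6, -0.3]
width: 20.3
t 26.2333 dist 20.5 dz -20.2 rv [ 0.2 -0.1  0.2] F [-0.3 -0.6 -0.3] w 20.3 n 2
[-0.0001, -0.0017, 0.0101] turn z 0.12
[-0.0001, -0.0017, 0.0101] turn z 0.12
```

```bash
python3 -m handwheel '[[0,-0.0008,0.01,0,0,0.1],[0,-0.0006,0.01,0,0,0],[0,0,0,0,0,0],[0,0,0,0,0,0]]'
python3 -c "
from h import *
plan(RST,9.5,-99,36,n=1)"
python3 -m handwheel '[[0,0,0.001,0,0,0],[0,0,0.0007,0,0,0],[0,0,0,0,0,0],[0,0,0,0,0,0]]'
python3 -c "
from h import *
plan(RST,9.5,-99,36,n=1)"
```

```text
t: 26.57
tool_pos: [534.1, -320.0, 38.3]
orientation: [[-0.981, -0.193, -0.001], [-0.193, 0.981, 0.001], [0.0, 0.001, -1.0]]
wrist_force: [0.7, -0.1, -1.3]
width: 20.5
t 26.5667 dist 2.4 dz -2.3 rv [ 0. -0.  0.] F [ 0.7 -0.1 -1.3] w 20.5 n 1
[0.0, 0.0003, 0.0023] turn z 0.05
t: 26.9
tool_pos: [534.4, -320.3, 37.2]
orientation: [[-0.981, -0.193, 0.0], [-0.193, 0.981, -0.0], [-0.0, -0.0, -1.0]]
wrist_force: [0.1, 0.2, -0.4]
width: 20.5
t 26.9 dist 1.4 dz -1.2 rv [-0.  0.  0.] F [ 0.1  0.2 -0.4] w 20.5 n 1
[0.0002, 0.0007, 0.0012] turn z 0.05
```

```bash
python3 -m handwheel '[[0,0.0002,0.001,0,0,0],[0,0,0.0005,0,0,0],[0,0,0,0,0,0],[0,0,0,0,0,0]]'
python3 -m handwheel '[[0,0,0.0007,0,0,0],[0,0,0,0,0,0],[0,0,0,0,0,0]]'
python3 -c "
from h import *
plan(RST,9.5,-99,36,n=1)"
```

```text
t: 27.23
tool_pos: [534.5, -320.4, 35.9]
orientation: [[-0.981, -0.193, 0.001], [-0.193, 0.981, -0.001], [-0.0, -0.001, -1.0]]
wrist_force: [-0.4, -0.5, 1.3]
width: 20.8
t: 27.48
tool_pos: [534.5, -320.4, 35.8]
orientation: [[-0.981, -0.193, 0.0], [-0.193, 0.981, -0.001], [-0.0, -0.001, -1.0]]
wrist_force: [-2.4, 0.9, 5.6]
width: 20.8
t 27.4833 dist 0.8 dz 0.2 rv [-0.   0.   0.1] F [-2.4  0.9  5.6] w 20.8 n 1
[0.0004, 0.0007, -0.0002] turn z 0.06
```

Seated. Release, lift, then back off toward the robot and to the left so the cameras get a clear view.

```bash
python3 -m handwheel '[[0,0,-0.0005,0,0,0],[0,0,0,0,0,0],[0,0,0,0,0,0],[0,0,0,0,0,0]]' 0.048
python3 -m handwheel '[[0,0,-0.015,0,0,0],[0,0,-0.025,0,0,0],[0,0,-0.035,0,0,0],[0,0,-0.035,0,0,0],[0,0,-0.03,0,0,0]]'
python3 -m handwheel '[[0.03,0.02,-0.01,0,0,0],[0.03,0.02,-0.01,0,0,0],[0.03,0.02,-0.01,0,0,0],[0.03,0.02,-0.01,0,0,0],[0.03,0.02,0,0,0,0]]'
python3 -m handwheel '[[0,0.03,0,0,0,0],[0,0.03,0,0,0,0],[0,0.02,0,0,0,0],[0,0,0,0,0,0],[0,0,0,0,0,0]]'
python3 -c "
from h import *
im=eyes.snapshot('wrist');cv2.imwrite('pics/w20.png',im[:,:,::-1])
im=eyes.snapshot('side');c=cv2.resize(im[60:260,200:440],None,fx=3,fy=3);cv2.imwrite('pics/s20.png',c[:,:,::-1])
im=eyes.snapshot('top');c=cv2.resize(im[90:240,320:480],None,fx=4,fy=4,interpolation=cv2.INTER_CUBIC);cv2.imwrite('pics/t20.png',c[:,:,::-1])"
```

```text
t: 27.82
tool_pos: [534.1, -319.8, 34.9]
orientation: [[-0.981, -0.193, -0.0], [-0.193, 0.981, 0.0], [0.0, 0.001, -1.0]]
wrist_force: [0.9, -0.3, -0.1]
width: 47.9
t: 28.23
tool_pos: [534.4, -320.1, 177.4]
orientation: [[-0.981, -0.193, 0.001], [-0.193, 0.981, -0.001], [-0.001, -0.001, -1.0]]
wrist_force: [0.1, -0.1, -0.6]
width: 48.1
t: 28.65
tool_pos: [367.1, -250.9, 217.0]
orientation: [[-0.981, -0.194, 0.002], [-0.194, 0.981, -0.003], [-0.002, -0.003, -1.0]]
wrist_force: [-0.3, -0.6, 1.2]
width: 47.9
t: 29.07
tool_pos: [352.3, -172.0, 215.4]
orientation: [[-0.981, -0.195, 0.001], [-0.195, 0.981, -0.001], [-0.0, -0.001, -1.0]]
wrist_force: [-0.2, -0.0, -0.7]
width: 47.7
```

View pics/w20.png

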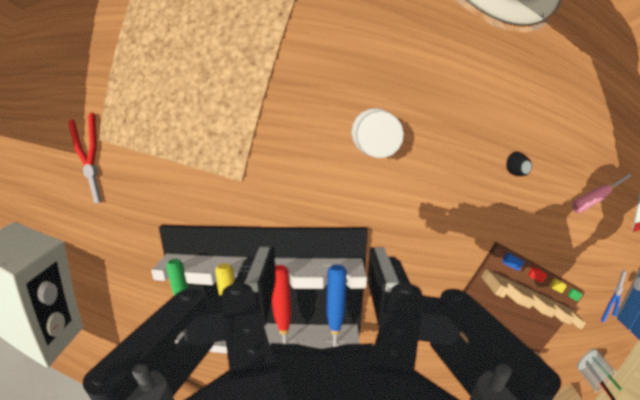

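View pics/s20.png

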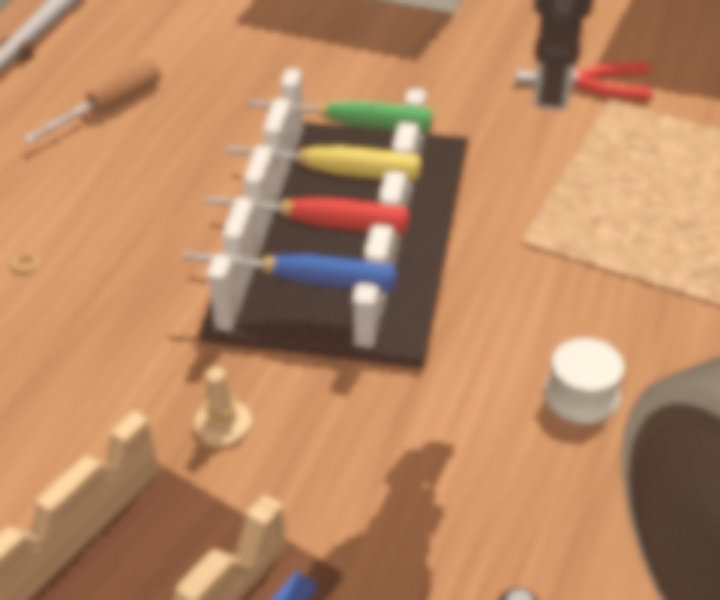

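View pics/t20.png

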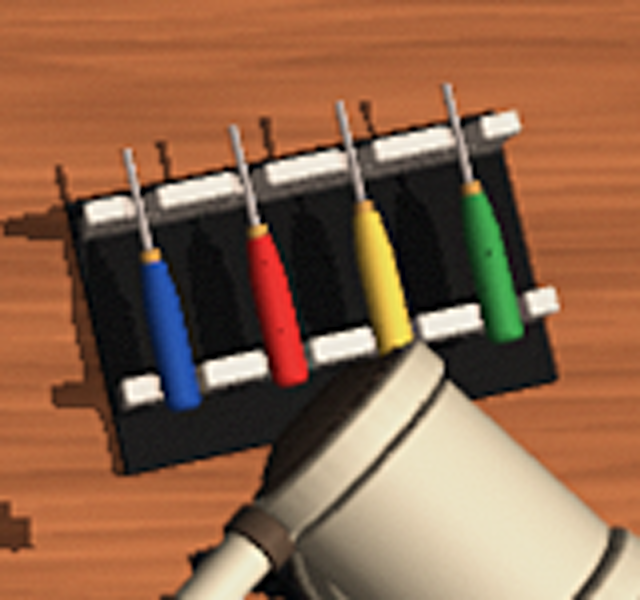

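Left to right, the rest now holds blue, red, yellow and green. I'll check the positions numerically from the tips.

```bash
python3 -c "
from h import *
cal=eyes.calibration('top')
for n,t,b in (('b',(128,151),(183,406)),('r',(234,127),(292,383)),('y',(340,103),(396,348)),('g',(447,86),(508,339))):
  f=lambda p:inrack(RST,back(cal,((p[0]+.5)/4-.5+320,(p[1]+.5)/4-.5+90),52))
  print(n,f(t),f(b))
job.hand_in(); print(monitor.state()['t'])"
```

```text
b [114.8  97.8] [-42.7  99.7]
r [115.6  32. ] [-43.2  32.8]
y [116.3 -34.1] [-36.1 -33. ]
g [ 112.7 -100. ] [ -45.2 -100.1]
the job is handed in; nothing more can be done
the job is handed in; nothing more can be done
```

I moved all four gravers to the bench rest in reverse order and handed the job in at about 29 s of the 107 s allowed. From left to right the rest now holds blue, red, yellow and green; the storage rack had green, yellow, red and blue. Nothing dropped, and the highest wrist force I read was about 12 N vertical, on seating.

- **Position:** in the last top picture the tips lie 113 to 116 mm along the rest's x axis (115 would be exact). Each graver sits within about 1 mm of its own place at y = 99, 33, -33 and -99 mm.
- **Level and direction:** the last side picture shows all four lying level in both notches, with handles on the robot's side. The arm was clear of everything.
- **One reading that disagreed:** yellow's handle end measured -36 mm instead of about -45 mm. The arm hid that end in the picture; its tip reads 116 mm, so I trust the tip.
- **Along the handle:** blue, red and green handle ends were 2 mm or less from nominal, so their handle middles are within about 2 mm of centre, inside the 15 mm allowed.

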